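# Pack up the sagging beam end with a pry bar and a shim

### The job

Pry the free end of the heavy rust-red beam up over the yellow fulcrum block with the blue pry bar and catch the bar under the lip of the orange keeper, so that it holds the beam up by itself. Slide the 8 mm shim with the green tab under the raised beam, home against the white stop; then free the bar, let the beam down gently onto the shim and lay the bar back on its wooden rest. The keeper's height must be felt, so press and push with light force, and leave the other things on the bench where they are.

Things in the scene. Friction and masses are not known exactly. Their poses are not given: they have to be found in the camera images.
- jig: Fixed grey jig plate (all mm, jig frame: x -60..68, y -180..350, 10 thick). Origin: on the bench, right under the middle of the beam's free end; z up. Beam along +y from there, pry bar works on the same line from the -y side. On x = 0 it carries the fulcrum (y -50), keeper (y -160), seat (y 65) and blue clevis (y 300, tops z = 108).
- fulcrum (a point): Highest line of the yellow fulcrum block's rounded steel top (radius 8, axis along x), at jig (0, -50, 59). Two yellow cheeks (jig y -59..-41, tops z = 73) leave a 32 wide slot (x -16..16) for the bar.
- seat (a point): Middle of the steel seat's flat top under the beam, at jig (0, 65, 54). The seat spans jig x -40..64, y 40..90, and sticks out from under the beam on the +x side, where the shim can be set down before it is slid in.
- beam (a joint): Turn (rad) of the rust-red steel beam (60 wide, jig x -30..30; 60 high; y 0..330; 9 kg times 0.85 to 1.2) about its pin at jig y = 300, z = 84. 0 = down on the seat, underside at z = 54; grows as the free end rises (0.01 rad = 3 mm there). It falls by its own weight. About 0.037 resting on the shim, 0.045 to 0.07 with the bar caught in the keeper.
- beam_end (a point): Middle of the lower edge of the beam's free end, at jig (0, 0, 54) when down. The underside is open for the bar's toe from here to the seat (40 mm); about 14 mm of toe under it is right.
- keeper: Steel post that holds the orange keeper jaw, a C open towards -x. Origin at jig (0, -160, 10), axes as the jig's. Jaw (24 thick in y): lower ledge x -16..42, upper lip x 18..42, back wall at x = 32, mouth 18 high. The jaw is clamped up to 4 mm higher or lower than nominal; this is not reported, feel it. More than 75 N of the bar on the keeper is too much.
- ledge (a point): Nominal top of the jaw's ledge, jig (0, -160, 42); the lip's underside is 18 higher; both really up to 4 mm off. Pressed straight down on x = 0 the bar misses the lip and lands on the ledge; swung there about 14 mm to +x (0.125 rad about the fulcrum) and let up, it bears on the lip and stays.
- bar: Loose blue pry bar, 24 wide (x), 12 thick, 0.5 kg. Origin: under the middle of its 50 mm black rubber grip, near its centre of mass; +y to the toe, z out of its top. From y = 214 a bare steel toe 6 thick (z 0..6) to y = 254. Rear: round knob, 30 diameter, y -105..-75, axis z = 15. Well placed, the fulcrum is 190 ahead of the origin.
- bar_toe (a point): Tip of the bar's toe (bar 0, 254, 3). It goes in with the grip end raised 0.35 to 0.4 rad (toe down); it meets the beam at about 0.17 rad, and the bar reaches the ledge at about -0.10 to -0.19 rad (grip end low). Prying takes 6 to 18 N at the grip, with up to 25 N of drag along the bar.
- rest: Fixed wooden rest: two battens (75 wide in x, 30 in y, tops at 40) at y = 130 and y = -52. Origin on the bench. The bar starts on it with its origin over the rest's origin, at z = 40, and its axes along the rest's.
- shim: Loose steel shim 92 x 40 x 8, 0.28 kg, with an upright GREEN tab (24 in x, 14 in y, 34 high on the plate, centre x = 32, top z = 42). Origin: centre of its underside. Its -x end is the tip. It goes in from the jig's +x side, axes along the jig's, flat on the seat; home, its origin is at jig (14, 65, 54).
- shim_tip (a point): Middle of the lower edge of the shim's -x end (shim -46, 0, 0).
- stop: Small fixed white stop bar on the jig at the seat's -x edge, 8 x 46 x 12 mm, origin at jig (-36, 65, 54), centre of its underside; its +x face, against which the shim's tip comes, is at jig x = -32.
- thin_shim: Loose 5 mm shim like the other but with a YELLOW tab; not to be used, leave alone.
- stud0: Loose upright steel stud, 28 diameter, 75 high, origin under its centre; leave alone.
- stud1: Another stud; leave alone.
- stud2: Another stud; leave alone.
- boss0: Loose steel ring, 60 diameter, 30 high, origin under its centre; leave alone.
- boss1: Another ring; leave alone.
- hammer: Loose hammer lying on the bench; leave alone.

How it is judged:
By the outcome, as a careful person would: the job done as asked, in the order asked, and still so for the second after the job is handed in, with the robot touching nothing.
It also fails if it takes over 72 s, if anything falls off the work surface, if the arm or the gripper's body presses on something with over 40 N, if the wrist force passes 120 N, or if a joint passes its speed limit or range.

### The arm

A 6-joint arm with a two-finger parallel gripper is mounted at the origin on the work surface. World frame = base frame: x ahead of the robot, y to its left, z up, the work surface at z = 0. Lengths are in m, angles in degrees, forces in N, time in s.
With the tool pointing down it reaches from about 0.25 to 0.725 m from the base axis. Payload 9.7 kg.
Tool frame: the origin (TCP) lies at the very end of the fingers, on their centre line; the grasp point (between the pads) lies 19 mm behind it; y points along the fingers, x is the direction in which the jaws open and shut, and the axes are right-handed (so a half turn about y gives the same grasp; the last joint's range is limited). The gripper opens to 85 mm and grips with 20 to 120 N. Pads are 22 mm wide; open, the fingers measure 114 mm over their backs; the gripper's body (76 mm by 85 mm) begins 54 mm behind the grasp point. The pads swing forward as they close: fully open they stand 13 mm farther back than shut.
Start: joints at [-65.604, 4.979, 10.078, 95.1, 0, 90], TCP at [0.227, -0.501, 0.231] pointing down, gripper open.
Joint ranges: [-179.16, 179.16], [-48.56, 103.87], [-65.8, 70.77], [-126.05, 130.52], [-82.76, 87.17], [-180, 180]. Speed limits (degrees/s): [127.2, 127.2, 147.25, 180, 180, 180].

### API

Orientations are given as [roll, pitch, yaw] about the fixed x, y, z axes, in that order (R = Rz(yaw) Ry(pitch) Rx(roll)).
In Python, from workcell import bot gives the robot as it stands.
- The arm moves only by the shell command python3 -m jog 'ROWS' [FORCE]. ROWS is JSON, a list of rows, each a list of 7 numbers: the closure, from 0 (fully open) to 1 (shut), then the shift along the world's x, y, z in units of 25 mm (1.0 is 25 mm), then the turn, a rotation vector about the world's x, y, z in units of 5 degrees (1.0 is 5 degrees). A call has 1 to 5 rows; each row is the pose to reach, as a shift and turn from the pose commanded when the call began; what a row does not reach only later rows make up. A row lasts 1/10 s, in which the tool goes at most 50 mm and 8.59 degrees, less where a joint would pass 70% of its speed; a pose out of reach is approached as far as the arm can. A call with a gripper value outside its range is refused whole. The fingers move at their own pace and stop on an object; FORCE is the grip in N (left out, the last holds). Time passes only in rows, so rows that repeat a pose let the fingers close. It gives the time, the measured TCP pose, the force and the opening at its end, in the units of the state.
- bot.get_obs(): the state, without advancing time (a new reading comes with each control period).
- bot.camera(name): name is "scene" or "side" or "wrist"; returns (picture, depth): 400x640x3 uint8, red, green, blue; 400x640 float32, m along the optical axis (not along the pixel's ray), 0 where there is no reading.
- bot.camera_model(name): a dict with "fx", "fy", "cx", "cy" (pixels), "k1" (the pictures are not rectified: a ray, as slopes to the right and down, at radius r is drawn at 1 + k1 r^2 times it, then the intrinsics apply), "rvec" (rotation vector, rad) and "tvec" (3), from world to camera coordinates, as OpenCV has them; the wrist camera has in their place "tool_from_camera" (4x4, takes a point from camera to tool coordinates, whose origin is the TCP and whose axes are the tool frame's). Camera axes: x right, y down, z forward; pixel columns grow to the right and rows downward; lengths in m; the calibration is good to about 2 mm. A picture is of the moment at which its call begins: read the wrist's pose just before it. camera_model takes no time and is no camera call.
- bot.job_done(): hands the job in, once; it reports no verdict.
Trained networks look in the newest picture that a camera, given by its name, has taken for a name from the list of things; names that differ only in an ending like _2 or _b are one class to them, and where a whole thing is asked for, a point or a joint stands for the part that bears it (a point fixed in the world has none). Each returns a list of dicts, best first, with "conf" (0 to 1); they miss things now and then, are a little off and sometimes report something else, mostly with a low value. They report only what shows in the picture. A call takes as long as a camera call.
- bot.regions_of(camera, label): "pixels" (400x640 bool, what is visible of it) and "point" ([row, column] in pixels, amid what is visible of it).
The state is a dict: "time": time; "q": joint angles; "qd": joint speeds; "joint_efforts": joint torques, N m; "ee_pos": TCP position; "tcp_rot": TCP orientation; "wrist_force": force on the tool from outside, world axes, zero at the start; "torque": the same for the moment, N m; "opening": finger opening in m.
Only numpy, scipy, OpenCV 4.12 (cv2) and the standard library are available. Lean on these libraries where they do the work, as an engineer would, in place of code of your own. Each camera call takes 0.05 s, during which the arm holds its last target. There are 200 camera calls.

## Working session

There is one attempt and no reset: what is moved stays moved. The work goes in short steps, Python scripts to look and compute and a shell command to move; the robot and the scene stay as the last step left them, time stands still between calls to the robot, and variables do not carry over. Pictures are saved under pics/ and viewed, about 8 in all and at most 12, crops included, and the job is handed in when it is done.

```bash
ls; mkdir -p pics
python3 - <<'E'
from workcell import bot
import cv2,numpy as np
o=bot.get_obs();print(o)
for c in("scene","side"):
    im,d=bot.camera(c);cv2.imwrite(f"pics/{c}0.png",im[:,:,::-1]);np.save(f"{c}_d.npy",d)
    print(c,bot.camera_model(c))
    for n in("bar","rest","shim","thin_shim","jig","keeper","stop","beam","stud0","boss0","hammer"):
        r=bot.regions_of(c,n)
        print(n,[(round(x["conf"],2),[int(v) for v in x["point"]],int(x["pixels"].sum())) for x in r[:4]])
        if r: np.save(f"{c}_{n}.npy",r[0]["pixels"])
print(bot.camera_model("wrist"))
a=cv2.imread("pics/scene0.png")
E
```

```text
pics
{'time': 0.0, 'q': array([-6.56026954e+01,  5.01310260e+00,  1.00354710e+01,  9.50979532e+01,
        8.43319060e-04,  8.99988340e+01]), 'qd': array([ 0.08494707, -0.08812621, -0.05564537, -0.06124195,  0.02993676,
       -0.00670948]), 'joint_efforts': array([ 3.67291532e-04, -5.20396578e+01,  4.64797139e+01,  1.63299171e-02,
        2.14728834e-04,  7.60039818e-07]), 'ee_pos': array([ 0.22710147, -0.50069486,  0.23057295]), 'tcp_rot': array([-8.99991551e+01,  7.55847404e-02, -6.56015294e+01]), 'wrist_force': array([-0.60567618, -0.02287412,  0.2364554 ]), 'torque': array([0.02230088, 0.05057683, 0.00199248]), 'opening': 0.08548282852901012}
scene {'fx': 401.9703682273696, 'fy': 401.9703682273696, 'cx': 320.6605882038901, 'cy': 200.63191037654033, 'k1': 0.00032227052210081987, 'rvec': array([ 1.03213393,  2.29452295, -1.19000181]), 'tvec': array([ 0.35365491, -0.16344066,  1.73801778])}
bar [(0.63, [209, 261], 563)]
rest [(0.6, [213, 255], 495)]
shim [(0.55, [258, 324], 368)]
thin_shim [(0.76, [274, 356], 355), (0.74, [233, 401], 2787)]
jig [(0.76, [239, 394], 6671), (0.33, [20
[... 879 characters left out ...]
2)]
beam [(0.89, [153, 282], 1519)]
stud0 [(0.95, [372, 228], 461), (0.93, [335, 235], 415), (0.91, [345, 268], 389)]
boss0 [(0.77, [226, 402], 365), (0.72, [209, 390], 361)]
hammer [(0.66, [374, 375], 2061)]
{'fx': 304.7034296288593, 'fy': 304.7034296288593, 'cx': 318.7227771080595, 'cy': 198.61192616827987, 'k1': -0.05577244432379076, 'tool_from_camera': array([[ 9.99998538e-01, -1.35600407e-03, -1.04142043e-03,
         8.66899375e-05],
       [ 5.55870675e-04, -3.18165186e-01,  9.48035129e-01,
        -1.42137651e-01],
       [-1.61688321e-03, -9.48034322e-01, -3.18163967e-01,
         8.12785637e-02],
       [ 0.00000000e+00,  0.00000000e+00,  0.00000000e+00,
         1.00000000e+00]])}
```

View pics/scene0.png

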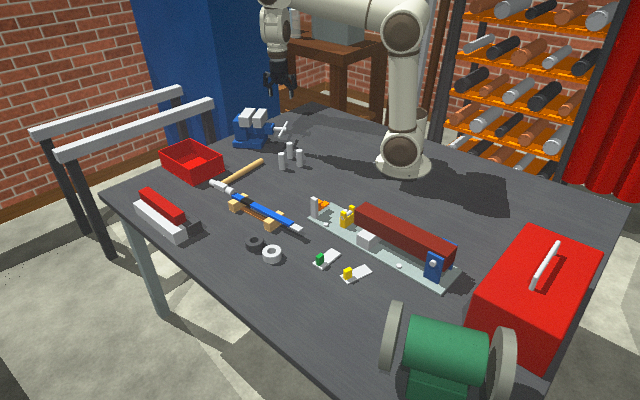

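View pics/side0.png

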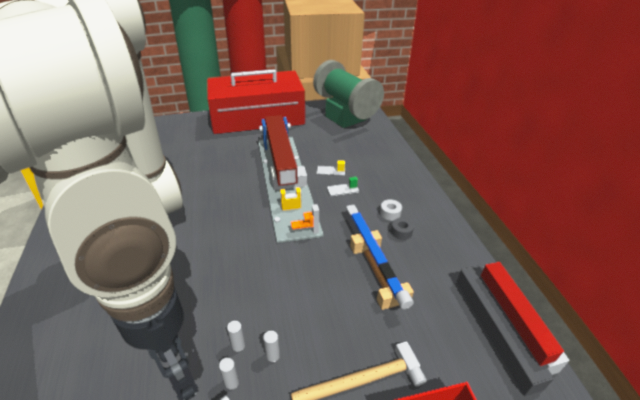

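The scene view shows the jig with the beam at (400,235), the bar on its rest at (261,209), the green shim at (325,258) and the yellow one at (356,272). The side view agrees: bar (380,258), shim (346,188). Next I turn these into 3D positions.

```bash
cat > h.py <<'E'
from workcell import bot
import cv2,numpy as np
from scipy.spatial.transform import Rotation as Ro
def cam_pose(c):
    m=bot.camera_model(c)
    if c=="wrist":
        o=bot.get_obs();T=np.eye(4);T[:3,:3]=Ro.from_euler("xyz",o["tcp_rot"],degrees=True).as_matrix();T[:3,3]=o["ee_pos"]
        return m,T@m["tool_from_camera"]
    R=cv2.Rodrigues(m["rvec"])[0];T=np.eye(4);T[:3,:3]=R.T;T[:3,3]=-R.T@m["tvec"];return m,T
def unproj(m,T,uv,z):
    K=np.array([[m["fx"],0,m["cx"]],[0,m["fy"],m["cy"]],[0,0,1]])
    p=cv2.undistortPoints(np.asarray(uv,float).reshape(-1,1,2),K,np.array([m["k1"],0,0,0]))[:,0]
    z=np.asarray(z)[:,None];return np.hstack([p*z,z])@T[:3,:3].T+T[:3,3]
def cloud(m,T,d,mask=None):
    ok=d>0
    if mask is not None: ok&=mask
    r,c=np.nonzero(ok);return unproj(m,T,np.c_[c,r],d[r,c]),r,c
def proj(m,T,P):
    K=np.array([[m["fx"],0,m["cx"]],[0,m["fy"],m["cy"]],[0,0,1]])
    Ti=np.linalg.inv(T);return cv2.projectPoints(np.asarray(P,float).reshape(-1,3),cv2.Rodrigues(Ti[:3,:3])[0],Ti[:3,3],K,np.array([m["k1"],0,0,0,0]))[0][:,0]
E
cat > m1.py <<'E'
from h import *
for c in("scene","side"):
    m,T=cam_pose(c);d=np.load(c+"_d.npy");im=cv2.imread(f"pics/{c}0.png")
    print(c,"cam",T[:3,3].round(3))
    for n in("bar","rest","shim","thin_shim","jig","keeper","beam"):
        mk=np.load(f"{c}_{n}.npy");P,r,_=cloud(m,T,d,mk)
        rect=cv2.minAreaRect(P[:,:2].astype(np.float32)*1000)
        print(n,len(P),"med",np.median(P,0).round(3),"z",np.percentile(P[:,2],[5,95]).round(3),"rect",[np.round(v,1) for v in rect])
    P,r,cc=cloud(m,T,d);hsv=cv2.cvtColor(im,cv2.COLOR_BGR2HSV)[r,cc]
    box=(P[:,0]>.1)&(P[:,0]<1)&(abs(P[:,1])<.7)&(P[:,2]>.005)&(P[:,2]<.2)
    for n,lo,hi in(("blue",105,125),("green",50,75),("yellow",22,30),("orange",8,18),("red",0,6)):
        k=box&(hsv[:,0]>=lo)&(hsv[:,0]<=hi)&(hsv[:,1]>170)&(hsv[:,2]>50)
        if n=="red":k&=hsv[:,2]<160
        Q=P[k]
        if len(Q)>5:
            # cluster in picture
            I=np.zeros(d.shape,np.uint8);I[r[k],cc[k]]=1
            nn,L,S,C=cv2.connectedComponentsWithStats(I,connectivity=8);l=L[r[k],cc[k]]
            for j in range(1,nn):
                if S[j,4]>15:
                    q=Q[l==j];print(" ",n,S[j,4],C[j].round(),"med",np.median(q,0).round(3),"min",q.min(0).round(3),"max",q.max(0).round(3))
E
python3 m1.py
```

```text
scene cam [1.345 0.76  0.886]
bar 563 med [ 0.66  -0.152  0.05 ] z [0.041 0.063] rect [array([ 653.5, -159.1]), array([ 37.4, 355.9]), np.float64(4.3)]
rest 494 med [ 0.673 -0.211  0.016] z [0.001 0.04 ] rect [array([ 662.3, -194. ]), array([ 77. , 217.5]), np.float64(2.4)]
shim 368 med [0.668 0.15  0.007] z [-0.002  0.04 ] rect [array([658. , 135.4]), array([104.6,  62.3]), np.float64(2.3)]
thin_shim 354 med [0.66  0.253 0.004] z [0.001 0.037] rect [array([650.7, 249.3]), array([52.8, 90.8]), np.float64(70.7)]
jig 6648 med [0.519 0.292 0.049] z [0.006 0.113] rect [array([477.3, 217.9]), array([539.4, 173.1]), np.float64(88.2)]
keeper 237 med [ 0.536 -0.017  0.051] z [0.019 0.09 ] rect [array([474.4, -50.2]), array([160.6,  60.6]), np.float64(37.8)]
beam 2766 med [0.515 0.313 0.11 ] z [0.058 0.114] rect [array([427.4, 256.1]), array([431.6, 201.4]), np.float64(86.9)]
  blue 21 [235. 120.] med [ 0.357 -0.68   0.127] min [ 0.331 -0.693  0.122] max [ 0.37  -0.66   0.131]
  blue 54 [237. 196.] med [ 0.67  -0.283  0.05 ] min [ 0.655 -0.305  0.038] max [ 0.679 -0.258  0.054]
  blue 298 [27
[... 2146 characters left out ...]
055]
  green 55 [353. 182.] med [0.689 0.136 0.035] min [0.68  0.133 0.017] max [0.699 0.148 0.046]
  yellow 62 [341. 165.] med [0.677 0.237 0.032] min [0.669 0.229 0.01 ] max [0.691 0.251 0.042]
  yellow 250 [290. 201.] med [0.482 0.074 0.04 ] min [0.458 0.07  0.01 ] max [0.512 0.176 0.076]
  orange 144 [306. 222.] med [ 0.509 -0.035  0.044] min [ 0.469 -0.04   0.038] max [ 0.525 -0.014  0.071]
  red 3327 [262. 120.] med [0.468 0.579 0.111] min [0.271 0.131 0.005] max [0.626 0.591 0.148]
  red 1099 [517. 319.] med [ 0.869 -0.445  0.074] min [ 0.866 -0.541  0.054] max [ 0.9   -0.305  0.092]
  red 154 [464. 394.] med [ 0.694 -0.551  0.057] min [ 0.686 -0.572  0.014] max [ 0.696 -0.543  0.08 ]
```

```bash
python3 -m jog '[[0,4.3,7.3,0.7,0,0,4.4],[0,4.3,7.3,0.7,0,0,4.4],[0,4.3,7.3,0.7,0,0,4.4],[0,4.3,7.3,0.7,0,0,4.4],[0,4.3,7.3,0.7,0,0,4.4]]' 60
python3 -m jog '[[0,4.3,7.3,0.7,0,0,4.4],[0,4.3,7.3,0.7,0,0,4.4],[0,4.3,7.3,0.7,0,0,4.4],[0,4.3,7.3,0.7,0,0,4.4],[0,4.3,7.3,0.7,0,0,4.4]]'
python3 -m jog '[[0,4.3,7.3,0.7,0,0,4.4],[0,4.3,7.3,0.7,0,0,4.4],[0,4.3,7.3,0.7,0,0,4.4],[0,4.3,7.3,0.7,0,0,4.4],[0,4.3,7.3,0.7,0,0,4.4]]'
python3 -m jog '[[0,0,0,0,0,0,0]]'
cat > look.py <<'E'
from h import *
import sys,pickle
tag=sys.argv[1];names=sys.argv[2:]
m,T=cam_pose("wrist");im,d=bot.camera("wrist");o=bot.get_obs()
cv2.imwrite(f"pics/{tag}.png",im[:,:,::-1])
R={n:bot.regions_of("wrist",n) for n in names}
pickle.dump((m,T,im,d,R),open(tag+".pkl","wb"))
for n,r in R.items():
    print(n,[(round(x["conf"],2),[int(v) for v in x["point"]],int(x["pixels"].sum())) for x in r[:3]])
print(o["time"],o["ee_pos"].round(4),o["tcp_rot"].round(2),o["wrist_force"].round(2))
E
python3 look.py w1 bar rest shim thin_shim keeper beam stop jig
```

```text
time: 1.7
ee_pos: [0.3362, -0.3153, 0.2498]
tcp_rot: [-90.0, -0.1, -43.4]
wrist_force: [0.7, -0.2, -0.3]
opening: 0.0856
time: 2.2
ee_pos: [0.4438, -0.1328, 0.2665]
tcp_rot: [-90.0, -0.0, -21.4]
wrist_force: [-0.3, -0.9, -0.1]
opening: 0.0853
time: 2.7
ee_pos: [0.5514, 0.0494, 0.2829]
tcp_rot: [-90.0, 0.0, 0.5]
wrist_force: [-0.2, -0.1, 0.0]
opening: 0.0855
time: 2.8
ee_pos: [0.5504, 0.0474, 0.2829]
tcp_rot: [-90.0, 0.1, 0.5]
wrist_force: [-0.5, -0.0, 0.2]
opening: 0.0854
bar [(0.78, [273, 389], 3309), (0.75, [105, 279], 21756)]
rest [(0.78, [274, 376], 1560)]
shim [(0.74, [87, 407], 2419)]
thin_shim [(0.57, [107, 276], 21764), (0.56, [4, 413], 982)]
keeper [(0.67, [217, 290], 1395)]
beam [(0.9, [41, 260], 6340)]
stop []
jig [(0.71, [107, 273], 21637)]
2.85 [0.5498 0.0462 0.2833] [-9.003e+01  6.000e-02  4.300e-01] [ 0.65  0.04 -0.38]
```

View pics/w1.png

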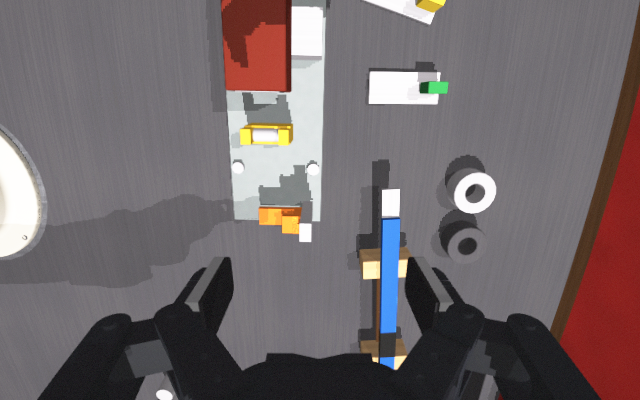

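The wrist view from above shows: beam end (258,90), fulcrum (265,135), orange keeper (280,218) with its post, shim (404,87) with green tab (434,88), bar (390,270) with toe (390,195). I'll fit the poses from colour and depth.

```bash
cat > fit1.py <<'E'
from h import *
import pickle
m,T,im,d,R=pickle.load(open("w1.pkl","rb"))
P,r,c=cloud(m,T,d);hsv=cv2.cvtColor(im,cv2.COLOR_RGB2HSV)[r,c];rgb=im[r,c].astype(int)
def sel(hl,hh,s,v,x0,x1,y0,y1,z0,z1):
    return P[(hsv[:,0]>=hl)&(hsv[:,0]<=hh)&(hsv[:,1]>=s)&(hsv[:,2]>=v)&(P[:,0]>x0)&(P[:,0]<x1)&(P[:,1]>y0)&(P[:,1]<y1)&(P[:,2]>z0)&(P[:,2]<z1)]
def rep(n,q):
    rc=cv2.minAreaRect(q[:,:2].astype(np.float32)*1000);print(n,len(q),"min",q.min(0).round(4),"max",q.max(0).round(4),"zmed",np.median(q[:,2]).round(4),"rect",[np.round(v,1) for v in rc])
    return q
def edges(n,q,ax=0):
    # left/right edge line fits along other axis
    o=1-ax;b=np.round(q[:,o]/.004).astype(int);L=[]
    for k in np.unique(b):
        s=q[b==k]
        if len(s)>4:L.append((s[:,o].mean(),s[:,ax].min(),s[:,ax].max()))
    L=np.array(L)
    for j in(1,2):
        s,i=np.polyfit(L[:,0],L[:,j],1);s2=np.median(np.diff(L[:,j]));print(" ",n,"edge slope deg",np.degrees(np.arctan(s)).round(2),"at mean",L[:,0].mean().round(4),(s*L[:,0].mean()+i).round(4))
b=rep("barblue",sel(100,125,150,60,.6,.72,-.3,0,.044,.06));edges("bar",b)
toe=rep("toe",sel(0,180,0,110,.62,.7,-.03,.06,.035,.06)); 
bm=rep("beamtop",sel(0,12,120,40,.42,.56,.1,.35,.105,.125));edges("beam",bm)
edges("beamend",bm[bm[:,1]<.16],1)
f=rep("fulc yellow top",sel(20,32,120,80,.44,.54,.05,.12,.064,.08));edges("f",f,1)
rep("roller",sel(0,180,0,120,.47,.51,.06,.11,.05,.064))
rep("ledge+lip",sel(5,18,150,60,.44,.56,-.06,.02,.03,.08))
k=sel(5,18,150,60,.44,.56,-.06,.02,.03,.08);rep("ledge",k[k[:,2]<.05]);rep("lip",k[k[:,2]>.055])
s=rep("plate",sel(0,180,0,150,.58,.74,.09,.19,.003,.014));edges("shim",s,1)
rep("tab",sel(45,80,120,60,.6,.75,.08,.2,.03,.05))
j=P[(P[:,2]>.006)&(P[:,2]<.014)&(P[:,0]>.4)&(P[:,0]<.58)&(P[:,1]<.12)&(P[:,1]>-.08)];edges("jig",rep("jig",j))
E
python3 fit1.py
```

```text
barblue 2090 min [ 0.6341 -0.2863  0.0442] max [ 0.6725 -0.0227  0.0543] zmed 0.0514 rect [array([ 653.8, -155. ]), array([ 24.3, 264.4]), np.float64(3.5)]
  bar edge slope deg -3.72 at mean -0.1325 0.6409
  bar edge slope deg -3.39 at mean -0.1325 0.6636
toe 624 min [ 0.632  -0.03    0.0413] max [0.6585 0.0172 0.053 ] zmed 0.0455 rect [array([645.3,  -6.6]), array([24.4, 46.9]), np.float64(2.9)]
beamtop 5768 min [0.4572 0.1353 0.1051] max [0.5184 0.2147 0.1163] zmed 0.1135 rect [array([487.8, 175.1]), array([79.4, 60.6]), np.float64(89.5)]
  beam edge slope deg 0.92 at mean 0.1759 0.4584
  beam edge slope deg 0.8 at mean 0.1759 0.518
  beamend edge slope deg -2.47 at mean 0.4861 0.1361
  beamend edge slope deg 0.64 at mean 0.4861 0.1598
fulc yellow top 351 min [0.4585 0.0766 0.0641] max [0.514  0.0944 0.0745] zmed 0.0724 rect [array([486.2,  86.1]), array([17.7, 55.5]), np.float64(88.6)]
  f edge slope deg -1.37 at mean 0.4839 0.0773
  f edge slope deg 0.35 at mean 0.4839 0.0942
roller 435 min [0.4703 0.0747 0.05  ] max [0.5098 0.0965 0.0638] zmed 0.0567 rect [array([490.1,  85.6]),
[... 413 characters left out ...]
ed 0.0674 rect [array([513.7, -24.8]), array([24.6, 23.9]), np.float64(87.5)]
plate 1979 min [0.6138 0.1222 0.0034] max [0.7056 0.1625 0.012 ] zmed 0.0074 rect [array([659.7, 142.3]), array([92.4, 38.9]), np.float64(1.0)]
  shim edge slope deg 0.58 at mean 0.658 0.1229
  shim edge slope deg 2.33 at mean 0.658 0.1611
tab 243 min [0.6789 0.1358 0.031 ] max [0.7033 0.1487 0.0438] zmed 0.0413 rect [array([691.1, 142.1]), array([24.2, 12.7]), np.float64(1.1)]
jig 8465 min [ 0.4249 -0.0441  0.0062] max [0.5544 0.12   0.014 ] zmed 0.0095 rect [array([489.5,  37.9]), array([164.3, 128.2]), np.float64(89.4)]
  jig edge slope deg 0.16 at mean 0.038 0.4269
  jig edge slope deg 0.94 at mean 0.038 0.5525
```

```bash
python3 -m jog '[[0,2.2,-5.7,-2.4,0,0,0.3],[0,2.2,-5.7,-2.4,0,0,0.3],[0,2.2,-5.7,-2.4,0,0,0.3],[0,2.2,-5.7,-2.4,0,0,0.3]]' 100
python3 -m jog '[[0,2.2,-5.7,-4.4,0,0,0.3],[0,2.2,-5.7,-4.4,0,0,0.3],[0,2.2,-5.7,-4.4,0,0,0.3],[0,2.2,-5.7,-4.4,0,0,0.3],[0,2.2,-5.7,-4.4,0,0,0.3]]'
python3 look.py w2 bar
cat > st.py <<'E'
from h import *
o=bot.get_obs();print(round(o["time"],2),o["ee_pos"].round(4),o["tcp_rot"].round(2),"F",o["wrist_force"].round(1),"M",o["torque"].round(2),round(o["opening"],4),"q5,6",o["q"][4:].round(0))
E
python3 st.py
```

```text
time: 3.65
ee_pos: [0.6047, -0.0998, 0.2209]
tcp_rot: [-90.0, 0.2, 1.7]
wrist_force: [-0.5, 0.1, -0.4]
opening: 0.0855
time: 4.15
ee_pos: [0.6584, -0.2413, 0.1087]
tcp_rot: [-89.9, 0.3, 3.2]
wrist_force: [-0.7, -0.4, -0.5]
opening: 0.0854
bar [(0.93, [160, 321], 12737)]
4.2 [ 0.6587 -0.2397  0.1112] [-89.91   0.21   3.26] [0.11 0.37 0.11]
4.25 [ 0.6592 -0.2387  0.1132] [-8.995e+01  8.000e-02  3.330e+00] F [0.1 0.5 0.3] M [ 0.02  0.01 -0.07] 0.0855 q5,6 [ 0. 67.]
```

View pics/w2.png

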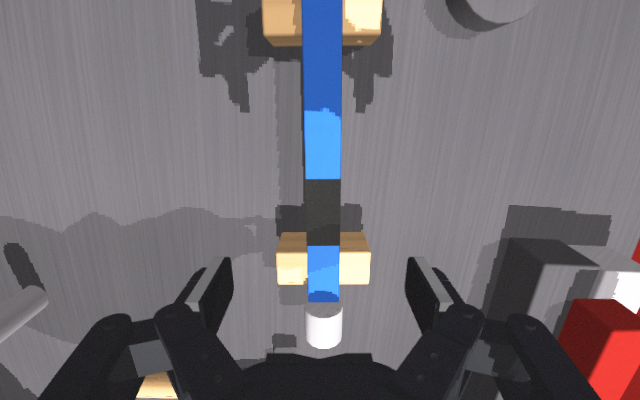

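The black grip spans rows 178–245 at column 322, centred between the fingers. The near batten is at row 258. I'll check where along y the grip centre is.

Run:
```python
from h import *
import pickle
m,T,im,d,R=pickle.load(open("w2.pkl","rb"))
uv=[[322,178],[322,245],[322,211],[322,260]]
print(unproj(m,T,uv,[d[v,u] for u,v in uv]).round(4))
P,r,c=cloud(m,T,d,R["bar"][0]["pixels"]);k=(P[:,2]>.045)&(P[:,2]<.058);q=P[k]
s,i=np.polyfit(q[:,1],q[:,0],1);print(np.degrees(np.arctan(s)),s*-.237+i,np.percentile(q[:,2],[5,50,95]))
```

```text
[[ 0.6581 -0.2119  0.0506]
 [ 0.661  -0.2618  0.0517]
 [ 0.6595 -0.2356  0.0511]
 [ 0.6617 -0.2738  0.0523]]
-3.5040836263168735 0.6598321397540363 [0.05043398 0.05154311 0.0527571 ]
```

```bash
python3 -m jog '[[0,0,0.07,-1.2,0,0,0],[0,0,0.07,-2.4,0,0,0],[0,0,0.07,-3.36,0,0,0],[0,0,0.07,-3.36,0,0,0]]' 110
python3 -m jog '[[0.6,0,0,0,0,0,0],[1,0,0,0,0,0,0],[1,0,0,0,0,0,0],[1,0,0,0,0,0,0],[1,0,0,0,0,0,0]]' 110
python3 st.py
```

```text
time: 4.65
ee_pos: [0.6583, -0.2348, 0.0278]
tcp_rot: [-89.9, 0.2, 3.5]
wrist_force: [-0.7, 0.1, 0.1]
opening: 0.0854
time: 5.15
ee_pos: [0.6605, -0.2369, 0.0314]
tcp_rot: [-90.0, -0.1, 3.4]
wrist_force: [0.7, 0.8, 6.3]
opening: 0.0219
5.15 [ 0.6605 -0.2369  0.0314] [-90.04  -0.13   3.4 ] F [0.7 0.8 6.3] M [0.14 0.01 0.03] 0.0219 q5,6 [ 0. 67.]
```

```bash
python3 -m jog '[[1,0,0,1,0,0,0],[1,0,0,2.5,0,0,0],[1,0,0,4.5,0,0,0],[1,0,0,6,0,0,0],[1,0,0,6,0,0,0]]' 110
python3 -m jog '[[1,0,0,0,0,0,0]]'
python3 st.py
cat > plan.py <<'E'
from h import *
JO=np.array([.4872,.1355,0]);JY=-1.0
RJ=Ro.from_euler("z",JY,degrees=True).as_matrix()
TB=np.array([0,0,-.0095])   # TCP in bar frame
def j2w(p): return JO+RJ@(np.asarray(p,float)/1000)
def barpose(theta,s=190,h=0,psi=0,dx=0):
    """theta: grip raised (rad); s: bar y at fulcrum; h clearance mm; psi: swing about fulcrum (rad)"""
    f=-theta;n=np.array([0,-np.sin(f),np.cos(f)]);u=np.array([0,np.cos(f),np.sin(f)])
    o=(8+h)*n-s*u
    Rz=Ro.from_euler("z",psi).as_matrix()
    o=Rz@o+np.array([dx,-50,51]);R=RJ@Rz@Ro.from_euler("x",f).as_matrix()
    return j2w(o),R
def tool(theta,*a,**k):
    o,R=barpose(theta,*a,**k)
    return o+R@TB,R@Ro.from_euler("x",-90,degrees=True).as_matrix()
def delta(A,B):
    return np.r_[(B[0]-A[0])/.025,Ro.from_matrix(B[1]@A[1].T).as_rotvec(degrees=True)/5].round(2)
def now():
    o=bot.get_obs();return o["ee_pos"],Ro.from_euler("xyz",o["tcp_rot"],degrees=True).as_matrix()
E
python3 - <<'E'
from plan import *
N=now();A=tool(.375,270,60);B=tool(.375,270,4);C=tool(.375,190,3)
print(N[0],A[0],B[0],C[0])
print(delta(N,A),delta(A,B),delta(B,C))
E
```

```text
time: 5.65
ee_pos: [0.6612, -0.2373, 0.1863]
tcp_rot: [-90.2, -0.4, 3.4]
wrist_force: [0.3, -0.4, -4.5]
opening: 0.022
time: 5.75
ee_pos: [0.6599, -0.2367, 0.1795]
tcp_rot: [-90.0, -0.0, 3.4]
wrist_force: [-0.2, 0.1, -5.9]
opening: 0.0216
5.75 [ 0.6599 -0.2367  0.1795] [-9.00e+01 -1.00e-02  3.39e+00] F [-0.2  0.1 -5.9] M [ 0.12 -0.01 -0.03] 0.0216 q5,6 [ 0. 67.]
[ 0.65985128 -0.23672493  0.17952345] [ 0.48231664 -0.1442675   0.20432828] [ 0.48195867 -0.16477564  0.15221985] [ 0.48325144 -0.09071258  0.12198754]
[-7.1   3.7   0.99 -4.3  -0.09 -0.87] [-0.01 -0.82 -2.08  0.    0.    0.  ] [ 0.05  2.96 -1.21  0.    0.    0.  ]
```

```bash
python3 -m jog '[[1,-1,0.5,1.5,-0.5,0,-0.1],[1,-2.6,1.3,2,-1.6,0,-0.3],[1,-4.4,2.3,2,-2.9,-0.05,-0.6],[1,-6.2,3.3,1.5,-4,-0.09,-0.87],[1,-7.1,3.7,0.99,-4.3,-0.09,-0.87]]' 110
python3 -m jog '[[1,0,0,0,0,0,0],[1,-0.01,-0.4,-1,0,0,0],[1,-0.01,-0.82,-2.08,0,0,0],[1,-0.01,-0.82,-2.08,0,0,0],[1,-0.01,-0.82,-2.08,0,0,0]]'
python3 look.py w3 bar keeper
python3 st.py
cat > barfit.py <<'E'
from plan import *
import pickle,sys
m,T,im,d,R=pickle.load(open(sys.argv[1]+".pkl","rb"))
P,r,c=cloud(m,T,d);hsv=cv2.cvtColor(im,cv2.COLOR_RGB2HSV)[r,c]
k=(hsv[:,0]>100)&(hsv[:,0]<125)&(hsv[:,1]>150)&(hsv[:,2]>60)&(P[:,0]<.6)&(P[:,0]>.4)&(P[:,1]<.1)
Q=(P[k]-JO)@RJ*1000
Q=Q[abs(Q[:,0]-np.median(Q[:,0]))<20]
# top surface plane: fit z on x,y robustly
for _ in range(4):
    A=np.c_[Q,np.ones(len(Q))][:,[0,1,3]];w=np.linalg.lstsq(A,Q[:,2],rcond=None)[0];e=Q[:,2]-A@w;Q=Q[abs(e)<3]
th=-np.arctan(w[1]);s,i=np.polyfit(Q[:,1],Q[:,0],1)
print("n",len(Q),"theta",th.round(3),"yaw err deg",-np.degrees(np.arctan(s)).round(2),"x at fulcrum/keeper",np.round([s*-50+i,s*-160+i],1),"roll deg",np.degrees(np.arctan(w[0])).round(1),"yrange",Q[:,1].min().round(1),Q[:,1].max().round(1),"underside z at y=-50",(w[1]*-50+w[2]-12/np.cos(th)).round(1),"need",(51+8/np.cos(th)).round(1))
E
python3 barfit.py w3
```

```text
time: 6.25
ee_pos: [0.4787, -0.1421, 0.2018]
tcp_rot: [-111.6, 0.2, -0.9]
wrist_force: [0.7, 0.5, -5.0]
opening: 0.0214
time: 6.75
ee_pos: [0.4812, -0.1647, 0.1512]
tcp_rot: [-111.5, 0.2, -1.1]
wrist_force: [-0.6, -0.7, -4.2]
opening: 0.0215
bar [(0.56, [161, 317], 20185)]
keeper []
6.8 [ 0.4818 -0.1646  0.1524] [-1.1148e+02  6.0000e-02 -1.0300e+00] [ 0.17  0.16 -4.32]
6.9 [ 0.4825 -0.1646  0.1534] [-1.115e+02 -6.000e-02 -1.010e+00] F [ 0.6 -0.3 -4.5] M [0.76 0.   0.01] 0.0219 q5,6 [-21.  83.]
n 15554 theta 0.37 yaw err deg 0.18 x at fulcrum/keeper [-2.1 -1.7] roll deg -0.4 yrange -337.7 -185.7 underside z at y=-50 62.8 need 59.6
```

View pics/w3.png

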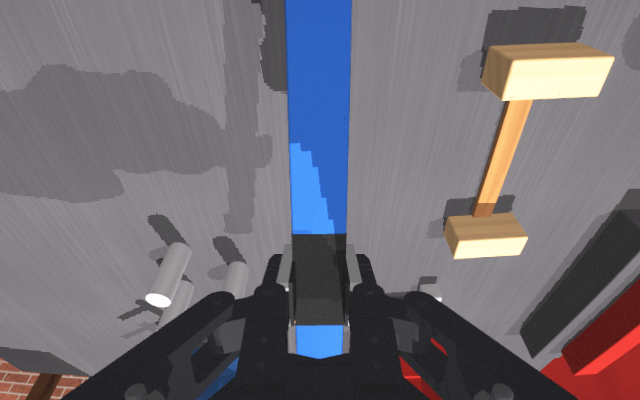

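The bar sits square in the fingers (theta 0.37, yaw within 0.2°), with its underside about 3 mm above the fulcrum line. I'll slide it in along its axis.

```bash
python3 -m jog '[[1,0.04,0.3,-0.12,0,0,0],[1,0.05,0.65,-0.27,0,0,0],[1,0.05,1.05,-0.43,0,0,0],[1,0.05,1.48,-0.6,0,0,0],[1,0.05,1.48,-0.6,0,0,0]]'
python3 -m jog '[[1,0,0.3,-0.12,0,0,0],[1,0,0.7,-0.29,0,0,0],[1,0.0,1.1,-0.45,0,0,0],[1,0.0,1.48,-0.61,0,0,0],[1,0,1.48,-0.61,0,0,0]]'
python3 st.py
python3 - <<'E'
from plan import *
im,d=bot.camera("side");m,T=cam_pose("side")
cv2.imwrite("pics/s1.png",cv2.resize(im[130:290,220:420,::-1],(800,640),interpolation=cv2.INTER_CUBIC)[:600])
im,d=bot.camera("scene");cv2.imwrite("pics/c1.png",cv2.resize(im[150:290,240:440,::-1],(800,560),interpolation=cv2.INTER_CUBIC))
E
```

```text
time: 7.4
ee_pos: [0.483, -0.126, 0.1366]
tcp_rot: [-111.5, 0.1, -0.9]
wrist_force: [-0.3, -0.4, -4.5]
opening: 0.0217
time: 7.9
ee_pos: [0.483, -0.0894, 0.1214]
tcp_rot: [-111.5, 0.1, -0.9]
wrist_force: [-0.2, 0.2, -5.2]
opening: 0.0219
7.9 [ 0.483  -0.0894  0.1214] [-1.1149e+02  7.0000e-02 -9.3000e-01] F [-0.2  0.2 -5.2] M [ 0.72 -0.02  0.04] 0.0219 q5,6 [-21.  93.]
```

View pics/c1.png

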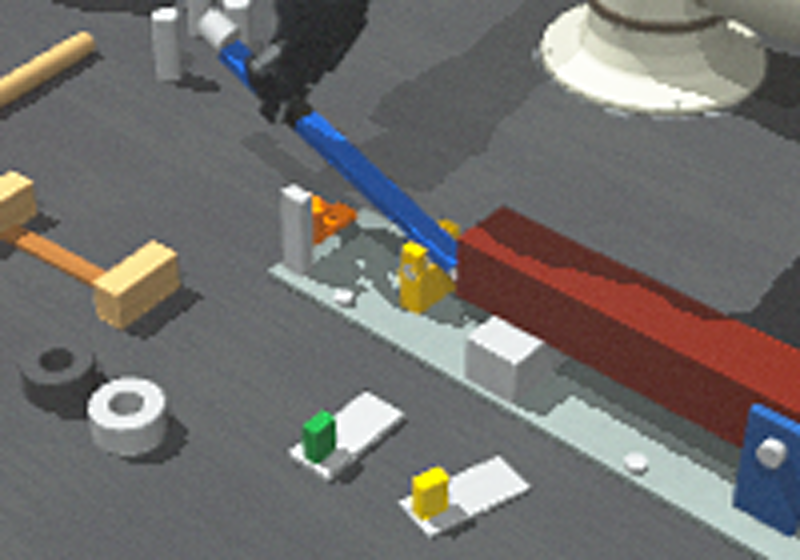

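The bar lies in the slot between the cheeks and its toe is under the beam end (455,270 in the crop). Lateral force is nil. Next are the prying waypoints.

```bash
cat > wp.py <<'E'
from plan import *
import ast,sys
# args: python expressions of tool(...) in sequence, prints successive deltas
L=[eval(a) for a in sys.argv[1:]]
for a,b in zip(L,L[1:]):print(delta(a,b).tolist(),b[0].round(4))
E
python3 wp.py "tool(.375,190,3)" "tool(.30,190,1)" "tool(.22,190,0)" "tool(.16,190,0)" "tool(.10,190,0)" "tool(.05,190,0)" "tool(0,190,0)" "tool(-.05,190,0)" "tool(-.1,190,0)" "tool(-.15,190,0)" "tool(-.19,190,0)"
```

```text
[-0.0, -0.22, -0.61, 0.86, -0.01, 0.0] [ 0.4832 -0.0961  0.1067]
[-0.0, -0.16, -0.63, 0.92, -0.02, -0.0] [ 0.4831 -0.1002  0.091 ]
[-0.0, -0.08, -0.45, 0.69, -0.01, -0.0] [ 0.483  -0.1023  0.0798]
[-0.0, -0.06, -0.45, 0.69, -0.01, -0.0] [ 0.483  -0.1037  0.0685]
[-0.0, -0.03, -0.38, 0.57, -0.01, 0.0] [ 0.483  -0.1043  0.059 ]
[-0.0, -0.01, -0.38, 0.57, -0.01, -0.0] [ 0.483  -0.1045  0.0495]
[0.0, 0.01, -0.38, 0.57, -0.01, 0.0] [ 0.483  -0.1042  0.04  ]
[0.0, 0.03, -0.38, 0.57, -0.01, -0.0] [ 0.483  -0.1034  0.0305]
[0.0, 0.05, -0.38, 0.57, -0.01, 0.0] [ 0.4831 -0.1021  0.0211]
[0.0, 0.05, -0.3, 0.46, -0.01, -0.0] [ 0.4831 -0.1008  0.0136]
```

```bash
python3 -m jog '[[1,0,-0.11,-0.3,0.43,0,0],[1,0,-0.22,-0.61,0.86,-0.01,0],[1,0,-0.3,-0.92,1.32,-0.02,0],[1,0,-0.38,-1.24,1.78,-0.03,0],[1,0,-0.38,-1.24,1.78,-0.03,0]]'; python3 st.py
python3 -m jog '[[1,0,-0.04,-0.22,0.34,0,0],[1,0,-0.08,-0.45,0.69,-0.01,0],[1,0,-0.08,-0.45,0.69,-0.01,0]]'; python3 st.py
```

```text
time: 8.5
ee_pos: [0.483, -0.1007, 0.0909]
tcp_rot: [-102.5, 0.0, -1.1]
wrist_force: [0.2, 5.1, -4.3]
opening: 0.0218
8.5 [ 0.483  -0.1007  0.0909] [-1.0251e+02  1.0000e-02 -1.0900e+00] F [ 0.2  5.1 -4.3] M [ 1.29 -0.17  0.05] 0.0218 q5,6 [-12.  86.]
time: 8.8
ee_pos: [0.4836, -0.1021, 0.081]
tcp_rot: [-99.1, -0.1, -1.0]
wrist_force: [-2.4, 7.1, 6.5]
opening: 0.0217
8.8 [ 0.4836 -0.1021  0.081 ] [-9.909e+01 -7.000e-02 -1.000e+00] F [-2.4  7.1  6.5] M [1.21 0.41 0.11] 0.0217 q5,6 [-9. 84.]
```

```bash
python3 -m jog '[[1,0,-0.02,-0.22,0.34,0,0],[1,0,-0.06,-0.45,0.69,-0.01,0],[1,0,-0.08,-0.64,0.97,-0.02,0],[1,0,-0.09,-0.83,1.26,-0.02,0],[1,0,-0.09,-0.83,1.26,-0.02,0]]'; python3 st.py
python3 -m jog '[[1,0,0,-0.19,0.28,0,0],[1,0,-0.01,-0.38,0.57,-0.01,0],[1,0,-0.01,-0.57,0.85,-0.01,0],[1,0,0,-0.76,1.14,-0.02,0],[1,0,0,-0.76,1.14,-0.02,0]]'; python3 st.py
```

```text
time: 9.3
ee_pos: [0.4839, -0.1038, 0.0603]
tcp_rot: [-92.7, -0.1, -1.0]
wrist_force: [-0.2, 10.2, 5.6]
opening: 0.0215
9.3 [ 0.4839 -0.1038  0.0603] [-9.274e+01 -8.000e-02 -9.700e-01] F [-0.2 10.2  5.6] M [1.7  0.14 0.2 ] 0.0215 q5,6 [-3. 80.]
time: 9.8
ee_pos: [0.484, -0.103, 0.0416]
tcp_rot: [-86.9, -0.1, -0.9]
wrist_force: [-2.0, 15.3, 10.3]
opening: 0.022
9.8 [ 0.484  -0.103   0.0416] [-86.94  -0.09  -0.94] F [-2.  15.3 10.3] M [2.67 0.27 0.22] 0.022 q5,6 [ 3. 77.]
```

```bash
python3 -m jog '[[1,0,0.01,-0.19,0.28,0,0],[1,0,0.02,-0.3,0.45,0,0],[1,0,0.02,-0.3,0.45,0,0]]'; python3 st.py
python3 -m jog '[[1,0,0.02,-0.15,0.23,0,0],[1,0,0.02,-0.15,0.23,0,0]]'; python3 st.py
```

```text
time: 10.1
ee_pos: [0.4841, -0.1021, 0.0345]
tcp_rot: [-84.7, -0.1, -0.9]
wrist_force: [-2.2, 15.9, 10.8]
opening: 0.0218
10.1 [ 0.4841 -0.1021  0.0345] [-8.468e+01 -6.000e-02 -9.000e-01] F [-2.2 15.9 10.8] M [3.1  0.32 0.16] 0.0218 q5,6 [ 5. 76.]
time: 10.3
ee_pos: [0.4842, -0.1015, 0.0309]
tcp_rot: [-83.5, -0.1, -0.9]
wrist_force: [-1.4, 16.3, 11.3]
opening: 0.0218
10.3 [ 0.4842 -0.1015  0.0309] [-8.353e+01 -6.000e-02 -9.000e-01] F [-1.4 16.3 11.3] M [3.06 0.3  0.16] 0.0218 q5,6 [ 6. 75.]
```

```bash
python3 -m jog '[[1,0,0.02,-0.12,0.18,0,0],[1,0,0.02,-0.12,0.18,0,0]]'; python3 st.py
python3 -m jog '[[1,0,0.02,-0.12,0.18,0,0],[1,0,0.02,-0.12,0.18,0,0]]'; python3 st.py
```

```text
time: 10.5
ee_pos: [0.4843, -0.1011, 0.0281]
tcp_rot: [-82.6, -0.1, -0.9]
wrist_force: [-0.6, 15.7, 12.5]
opening: 0.0215
10.5 [ 0.4843 -0.1011  0.0281] [-8.265e+01 -6.000e-02 -9.000e-01] F [-0.6 15.7 12.5] M [3.04 0.2  0.24] 0.0215 q5,6 [ 7. 75.]
time: 10.7
ee_pos: [0.4846, -0.1007, 0.0266]
tcp_rot: [-81.8, -0.1, -0.9]
wrist_force: [-5.4, 14.7, 23.1]
opening: 0.0216
10.7 [ 0.4846 -0.1007  0.0266] [-81.77  -0.11  -0.89] F [-5.4 14.7 23.1] M [3.26 1.   0.4 ] 0.0216 q5,6 [ 8. 74.]
```

The ledge is felt: Fz jumps from 12.5 to 23 N at TCP z ≈ 0.027. I'll back off slightly and swing.

```bash
python3 wp.py "tool(-.12)" "tool(-.11)" "tool(-.11,psi=.03)" "tool(-.11,psi=.06)" "tool(-.11,psi=.09)" "tool(-.11,psi=.125)"
python3 wp.py "tool(-.11)" "tool(-.11,psi=.06)" "tool(-.11,psi=.09)" "tool(-.11,psi=.125)" |tail -1
python3 -m jog '[[1,0,-0.01,0.08,-0.12,0,0],[1,0,-0.01,0.08,-0.12,0,0]]'; python3 st.py
```

```text
[-0.0, -0.01, 0.08, -0.11, 0.0, -0.0] [ 0.483  -0.1032  0.0287]
[0.23, -0.0, 0.0, 0.0, -0.0, 0.34] [ 0.4887 -0.1032  0.0287]
[0.23, 0.01, 0.0, -0.0, 0.0, 0.34] [ 0.4944 -0.103   0.0287]
[0.23, 0.01, 0.0, -0.0, -0.0, 0.34] [ 0.5    -0.1027  0.0287]
[0.26, 0.02, 0.0, -0.0, 0.0, 0.4] [ 0.5066 -0.1021  0.0287]
[0.26, 0.02, 0.0, -0.0, 0.0, 0.4] [ 0.5066 -0.1021  0.0287]
time: 10.9
ee_pos: [0.4845, -0.101, 0.0277]
tcp_rot: [-82.4, -0.1, -0.9]
wrist_force: [-2.1, 14.2, 12.5]
opening: 0.0219
10.9 [ 0.4845 -0.101   0.0277] [-82.44  -0.09  -0.89] F [-2.1 14.2 12.5] M [2.66 0.29 0.24] 0.0219 q5,6 [ 7. 75.]
```

```bash
python3 -m jog '[[1,0.12,0,0.04,-0.05,0,0.17],[1,0.23,0,0.04,-0.05,0,0.34],[1,0.35,0,0.04,-0.05,0,0.51],[1,0.46,0.01,0.04,-0.05,0,0.68],[1,0.46,0.01,0.04,-0.05,0,0.68]]'; python3 st.py
python3 -m jog '[[1,0.12,0,0,0,0,0.17],[1,0.23,0.01,0,0,0,0.34],[1,0.35,0.02,0,0,0,0.52],[1,0.49,0.03,0,0,0,0.74],[1,0.49,0.03,0,0,0,0.74]]'; python3 st.py
```

```text
time: 11.4
ee_pos: [0.4958, -0.1011, 0.0281]
tcp_rot: [-82.7, -0.0, 2.5]
wrist_force: [-1.3, 11.9, 11.8]
opening: 0.0216
11.4 [ 0.4958 -0.1011  0.0281] [-8.271e+01 -3.000e-02  2.480e+00] F [-1.3 11.9 11.8] M [ 2.24  0.33 -0.2 ] 0.0216 q5,6 [ 7. 72.]
time: 11.9
ee_pos: [0.5086, -0.1006, 0.0284]
tcp_rot: [-82.8, -0.1, 6.2]
wrist_force: [0.0, 11.3, 10.9]
opening: 0.0217
11.9 [ 0.5086 -0.1006  0.0284] [-82.76  -0.1    6.16] F [ 0.  11.3 10.9] M [ 2.03 -0.13 -0.61] 0.0217 q5,6 [ 7. 69.]
```

```bash
python3 -m jog '[[1,0,-0.02,0.12,-0.18,0,0],[1,0,-0.02,0.12,-0.18,0,0]]'; python3 st.py
python3 -m jog '[[1,0,-0.02,0.12,-0.18,0,0],[1,0,-0.02,0.12,-0.18,0,0]]'; python3 st.py
```

```text
time: 12.1
ee_pos: [0.5087, -0.1012, 0.0318]
tcp_rot: [-83.7, -0.0, 6.1]
wrist_force: [0.8, 11.1, 9.8]
opening: 0.0218
12.1 [ 0.5087 -0.1012  0.0318] [-8.371e+01 -3.000e-02  6.130e+00] F [ 0.8 11.1  9.8] M [ 1.8  -0.07 -0.71] 0.0218 q5,6 [ 6. 69.]
time: 12.3
ee_pos: [0.5084, -0.1016, 0.0339]
tcp_rot: [-84.6, 0.1, 6.1]
wrist_force: [2.5, 10.4, 4.3]
opening: 0.0217
12.3 [ 0.5084 -0.1016  0.0339] [-84.59   0.1    6.13] F [ 2.5 10.4  4.3] M [ 1.77 -0.54 -0.7 ] 0.0217 q5,6 [ 5. 70.]
```

```bash
python3 -m jog '[[1,0,-0.01,0.08,-0.12,0,0],[1,0,-0.01,0.08,-0.12,0,0]]'; python3 st.py
python3 look.py w4 bar keeper; python3 barfit.py w4
```

```text
time: 12.5
ee_pos: [0.5082, -0.1018, 0.0346]
tcp_rot: [-85.2, 0.2, 6.1]
wrist_force: [6.4, 9.4, -5.2]
opening: 0.0213
12.5 [ 0.5082 -0.1018  0.0346] [-85.16   0.22   6.12] F [ 6.4  9.4 -5.2] M [ 1.61 -1.25 -0.81] 0.0213 q5,6 [ 4. 70.]
bar [(0.73, [176, 315], 18415)]
keeper [(0.85, [105, 382], 11974)]
12.55 [ 0.5082 -0.1018  0.0345] [-85.14   0.23   6.12] [ 6.48 10.08 -5.24]
n 13523 theta -0.08 yaw err deg 6.2 x at fulcrum/keeper [ 2.9 14.9] roll deg -1.0 yrange -285.5 -123.3 underside z at y=-50 58.1 need 59.0
```

The lip is bearing the load. TCP z has stalled at 0.0346, Fz is down to the bar's own weight, and the bar is at x = 14.9 mm at the keeper. I'll release and back off.

```bash
python3 -m jog '[[0.85,0,0,0,0,0,0],[0.7,0,0,0,0,0,0],[0.5,0,0,0,0,0,0],[0.2,0,0,0,0,0,0],[0,0,0,0,0,0,0]]' ; python3 st.py
python3 -m jog '[[0,0,0,0.6,0,0,0],[0,0,-0.06,1.6,0,0,0],[0,0,-0.1,3.2,0,0,0],[0,0,-0.1,4,0,0,0],[0,0,-0.1,4,0,0,0]]' ; python3 look.py w5 bar keeper; python3 barfit.py w5
python3 - <<'E'
from plan import *
im,d=bot.camera("scene");m,T=cam_pose("scene")
cv2.imwrite("pics/c2.png",cv2.resize(im[150:290,240:440,::-1],(800,560),interpolation=cv2.INTER_CUBIC))
P,r,c=cloud(m,T,d);hsv=cv2.cvtColor(im,cv2.COLOR_RGB2HSV)[r,c]
Q=(P-JO)@RJ*1000
k=((hsv[:,0]<8)|(hsv[:,0]>174))&(hsv[:,1]>120)&(abs(Q[:,0])<27)&(Q[:,1]>5)&(Q[:,1]<320)&(Q[:,2]>100)&(Q[:,2]<145)
A=np.c_[Q[k][:,1],np.ones(k.sum())];w=np.linalg.lstsq(A,Q[k][:,2],rcond=None)[0];print("beam slope",-w[0].round(4),"z at 0,300",w[1].round(1),(w[1]+300*w[0]).round(1))
E
```

```text
time: 13.15
ee_pos: [0.5071, -0.1032, 0.0344]
tcp_rot: [-85.2, 0.3, 6.1]
wrist_force: [-0.5, -0.6, -0.5]
opening: 0.0679
13.15 [ 0.5071 -0.1032  0.0344] [-85.22   0.34   6.09] F [-0.5 -0.6 -0.5] M [-0.1  -0.   -0.02] 0.0679 q5,6 [ 4. 70.]
time: 13.65
ee_pos: [0.5085, -0.1059, 0.1386]
tcp_rot: [-85.3, 0.0, 6.1]
wrist_force: [0.2, 0.5, 0.6]
opening: 0.0851
bar [(0.78, [162, 318], 10316)]
keeper [(0.74, [107, 344], 2998)]
13.7 [ 0.5078 -0.1057  0.1364] [-85.26   0.17   6.09] [-0.17 -0.41  0.09]
n 6529 theta -0.082 yaw err deg 5.65 x at fulcrum/keeper [ 4.  14.9] roll deg -1.0 yrange -312.5 -90.7 underside z at y=-50 58.1 need 59.0
beam slope 0.0526 z at 0,300 128.2 112.4
```

View pics/c2.png

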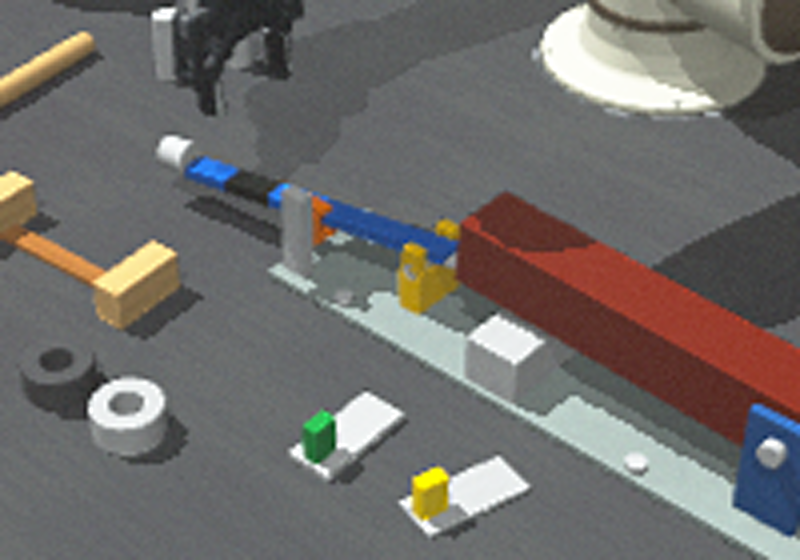

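The beam is held up by itself: slope 0.053, bar under the lip and hand clear. Now the shim.

```bash
cat >> plan.py <<'E'
def shimtool(x,y,z,yaw,tilt=10):
    R=Ro.from_euler("y",tilt,degrees=True).as_matrix()@Ro.from_euler("xyz",[-90,0,90+yaw],degrees=True).as_matrix()
    return np.array([x,y,z]),R
E
python3 - <<'E'
from plan import *
N=now();B=shimtool(.691,.1422,.11,1.1);d=delta(N,B);print(d,(d/2).round(2))
E
```

```text
[ 7.38  9.9  -0.93  0.85  0.76 16.98] [ 3.69  4.95 -0.46  0.42  0.38  8.49]
```

```bash
python3 -m jog '[[0.3,0.74,1,0.6,0.08,0.08,1.7],[0.3,1.48,2,0.9,0.17,0.15,3.4],[0.3,2.2,3,0.9,0.25,0.23,5.1],[0.3,2.95,4,0.9,0.34,0.3,6.8],[0.3,3.69,4.95,0.9,0.42,0.38,8.49]]' 60
python3 -m jog '[[0.4,0.74,1,0,0.08,0.08,1.7],[0.4,1.48,2,-0.5,0.17,0.15,3.4],[0.4,2.2,3,-1,0.25,0.23,5.1],[0.4,2.95,4,-1.5,0.34,0.3,6.8],[0.4,3.69,4.95,-1.8,0.42,0.38,8.49]]'
python3 -m jog '[[0.4,0,0,0,0,0,0]]'
python3 look.py w6 shim thin_shim
python3 - <<'E'
from plan import *
import pickle
m,T,im,d,R=pickle.load(open("w6.pkl","rb"))
P,r,c=cloud(m,T,d);hsv=cv2.cvtColor(im,cv2.COLOR_RGB2HSV)[r,c]
k=(hsv[:,0]>45)&(hsv[:,0]<80)&(hsv[:,1]>120)&(P[:,2]>.037)&(P[:,2]<.05);q=P[k]
print(k.sum(),q.min(0).round(4),q.max(0).round(4),cv2.minAreaRect(q[:,:2].astype(np.float32)*1000))
k=(hsv[:,1]<60)&(hsv[:,2]>150)&(P[:,2]>.004)&(P[:,2]<.013)&(abs(P[:,0]-.66)<.06)&(abs(P[:,1]-.142)<.04);q=P[k]
print(k.sum(),q.min(0).round(4),q.max(0).round(4),cv2.minAreaRect(q[:,:2].astype(np.float32)*1000))
N=now();B=shimtool(.691,.1422,.11,1.1);print(delta(N,B))
E
```

```text
time: 14.35
ee_pos: [0.5993, 0.0194, 0.1553]
tcp_rot: [-82.4, 1.1, 48.9]
wrist_force: [0.2, -1.2, 1.1]
opening: 0.0597
time: 14.85
ee_pos: [0.6913, 0.1431, 0.1088]
tcp_rot: [-79.9, -0.2, 91.4]
wrist_force: [0.6, -0.6, 0.5]
opening: 0.0512
time: 14.95
ee_pos: [0.6913, 0.1453, 0.1054]
tcp_rot: [-79.6, -0.2, 91.5]
wrist_force: [0.3, -0.6, -0.2]
opening: 0.0512
shim [(0.71, [31, 392], 33789), (0.64, [181, 314], 5421)]
thin_shim [(0.79, [171, 445], 5260)]
15.0 [0.6909 0.1437 0.1073] [-79.73  -0.16  91.21] [-0.32 -0.67 -0.08]
584 [0.6794 0.136  0.0371] [0.7033 0.1494 0.0432] ((691.3777465820312, 142.75628662109375), (13.462865829467773, 23.924335479736328), 89.69512939453125)
4587 [0.6138 0.1226 0.0048] [0.7057 0.1625 0.0105] ((659.7197875976562, 142.80471801757812), (92.212646484375, 39.407257080078125), 0.7578654885292053)
[ 0.    0.01 -0.02  0.   -0.01  0.02]
```

View pics/w6.png

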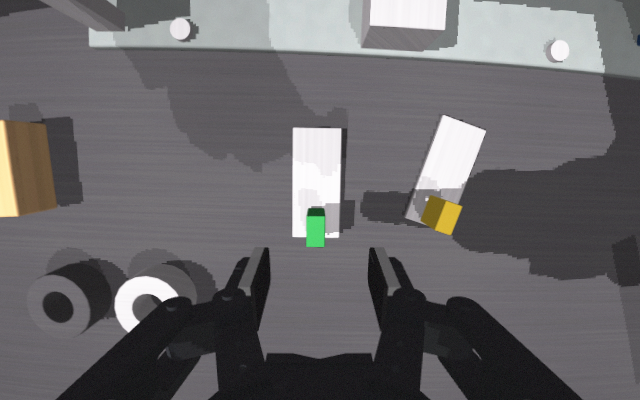

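The tab at (316,228) lies between the fingers. The thin shim (450,175) and the ring (150,300) are clear. I'll descend and grip.

```bash
python3 -m jog '[[0.4,0,0.01,-1,0,0,0],[0.4,0,0.01,-2.4,0,0,0],[0.4,0,0.01,-3.4,0,0,0],[0.4,0,0.01,-3.86,0,0,0],[0.4,0,0.01,-3.86,0,0,0]]'
python3 -m jog '[[0.8,0,0,0,0,0,0],[1,0,0,0,0,0,0],[1,0,0,0,0,0,0],[1,0,0,0,0,0,0]]' 60
python3 st.py
python3 -m jog '[[1,0,0,1,0,0,0],[1,0,0,2.5,0,0,0],[1,0,0,3.6,0,0,0],[1,0,0,3.6,0,0,0],[1,0,0,3.6,0,0,0]]' 60
python3 look.py w7 shim
python3 - <<'E'
from plan import *
import pickle
m,T,im,d,R=pickle.load(open("w7.pkl","rb"))
P,r,c=cloud(m,T,d);hsv=cv2.cvtColor(im,cv2.COLOR_RGB2HSV)[r,c]
k=(hsv[:,1]<60)&(hsv[:,2]>140)&(P[:,2]>.08)&(P[:,2]<.125)&(P[:,0]>.58)&(P[:,0]<.68)&(abs(P[:,1]-.142)<.04);q=P[k]
for _ in range(4):
    A=np.c_[q[:,:2],np.ones(len(q))];w=np.linalg.lstsq(A,q[:,2],rcond=None)[0];e=q[:,2]-A@w;q=q[abs(e)<.002]
print(k.sum(),len(q),q.min(0).round(4),q.max(0).round(4),cv2.minAreaRect(q[:,:2].astype(np.float32)*1000),"tilt deg x,y",np.degrees(w[:2]).round(2),"top z at tip/center",(w@[.614,.1425,1]).round(4),(w@[.66,.1425,1]).round(4))
N=now();print(N[0])
E
python3 st.py
```

```text
time: 15.6
ee_pos: [0.6904, 0.1413, 0.0145]
tcp_rot: [-80.0, -0.2, 91.0]
wrist_force: [-0.5, -0.5, -0.4]
opening: 0.0511
time: 16.0
ee_pos: [0.6923, 0.1425, 0.0171]
tcp_rot: [-80.2, -0.2, 91.1]
wrist_force: [1.0, 0.7, 6.6]
opening: 0.0133
16.0 [0.6923 0.1425 0.0171] [-80.22  -0.24  91.06] F [1.  0.7 6.6] M [-0.09  0.09 -0.04] 0.0133 q5,6 [ 2. 10.]
time: 16.5
ee_pos: [0.6918, 0.1425, 0.1049]
tcp_rot: [-80.1, -0.2, 91.1]
wrist_force: [0.6, 0.1, -2.8]
opening: 0.0129
shim [(0.59, [190, 319], 11839)]
16.55 [0.6913 0.1423 0.1036] [-79.99  -0.2   91.07] [ 0.51 -0.43 -3.55]
8830 8814 [0.6133 0.1215 0.0933] [0.68   0.1616 0.0974] ((646.693115234375, 141.59933471679688), (66.28614044189453, 40.13419723510742), 0.8989777565002441) tilt deg x,y [-0.07  0.31] top z at tip/center 0.0954 0.0954
[0.69092222 0.14229245 0.10300607]
16.6 [0.6909 0.1423 0.103 ] [-79.92  -0.19  91.07] F [ 0.1  0.2 -3.5] M [-0.02 -0.34  0.01] 0.013 q5,6 [ 2. 10.]
```

```bash
python3 -m jog '[[1,-0.6,0.45,0,0,0,-0.1],[1,-1.6,1.2,0,0,0,-0.2],[1,-2.6,1.9,0,0,0,-0.4],[1,-3.06,2.24,-0.4,0,0,-0.4],[1,-3.06,2.24,-0.52,0,0,-0.4]]'
python3 -m jog '[[1,0,0,0,0,0,0],[1,0,0,-0.3,0,0,0],[1,0,0,-0.5,0,0,0],[1,0,0,-0.6,0,0,0],[1,0,0,-0.66,0,0,0]]'
python3 look.py w8 shim stop
python3 st.py
```

```text
time: 17.1
ee_pos: [0.6126, 0.1993, 0.09]
tcp_rot: [-79.9, -0.2, 89.2]
wrist_force: [1.5, -0.4, -3.1]
opening: 0.0129
time: 17.6
ee_pos: [0.615, 0.198, 0.0749]
tcp_rot: [-80.0, -0.2, 89.0]
wrist_force: [0.7, 0.6, -3.1]
opening: 0.0132
shim [(0.81, [186, 320], 11687)]
stop []
17.65 [0.615  0.1981 0.0749] [-80.02  -0.2   89.04] [ 0.14 -0.61 -2.63]
17.75 [0.615  0.1983 0.0755] [-80.06  -0.21  89.05] F [-0.9  0.5 -1.8] M [-0.06 -0.3  -0.02] 0.0128 q5,6 [ 3. 17.]
```

View pics/w8.png

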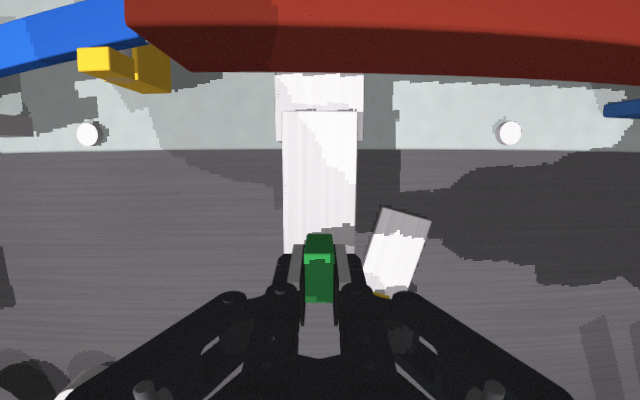

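The shim (columns 283–356) is centred over the seat (275–363) and lined up with the gap. I'll feel for the seat.

```bash
python3 -m jog '[[1,0,0,-0.1,0,0,0],[1,0,0,-0.16,0,0,0],[1,0,0,-0.16,0,0,0]]';python3 st.py
python3 -m jog '[[1,0,0,-0.04,0,0,0],[1,0,0,-0.04,0,0,0]]';python3 st.py
python3 -m jog '[[1,0,0,-0.04,0,0,0],[1,0,0,-0.04,0,0,0]]';python3 st.py
```

```text
time: 18.05
ee_pos: [0.6148, 0.1984, 0.0713]
tcp_rot: [-80.0, -0.2, 89.1]
wrist_force: [-0.7, 0.6, -2.8]
opening: 0.0127
18.05 [0.6148 0.1984 0.0713] [-80.04  -0.21  89.07] F [-0.7  0.6 -2.8] M [-0.01 -0.28  0.  ] 0.0127 q5,6 [ 3. 17.]
time: 18.25
ee_pos: [0.615, 0.1984, 0.0708]
tcp_rot: [-80.1, -0.2, 89.1]
wrist_force: [1.2, -0.4, 0.0]
opening: 0.013
18.25 [0.615  0.1984 0.0708] [-80.07  -0.22  89.07] F [ 1.2 -0.4  0. ] M [-0.06 -0.13  0.03] 0.013 q5,6 [ 3. 17.]
time: 18.45
ee_pos: [0.6151, 0.1984, 0.0704]
tcp_rot: [-80.1, -0.2, 89.1]
wrist_force: [0.2, 0.2, 4.6]
opening: 0.0127
18.45 [0.6151 0.1984 0.0704] [-80.11  -0.24  89.06] F [0.2 0.2 4.6] M [-0.09  0.33 -0.01] 0.0127 q5,6 [ 3. 17.]
```

```bash
python3 -m jog '[[1,0,0,0.07,0,0,0],[1,-0.3,0,0.07,0,0,0],[1,-0.7,0.01,0.07,0,0,0],[1,-1.1,0.02,0.07,0,0,0],[1,-1.1,0.02,0.07,0,0,0]]';python3 st.py
python3 -m jog '[[1,-0.5,0.01,0,0,0,0],[1,-1,0.02,0,0,0,0],[1,-1.5,0.03,0,0,0,0],[1,-1.9,0.03,0,0,0,0],[1,-1.9,0.03,0,0,0,0]]';python3 st.py
```

```text
time: 18.95
ee_pos: [0.5861, 0.1989, 0.0712]
tcp_rot: [-80.0, -0.2, 89.1]
wrist_force: [0.3, 0.4, -2.7]
opening: 0.0129
18.95 [0.5861 0.1989 0.0712] [-80.01  -0.21  89.09] F [ 0.3  0.4 -2.7] M [ 0.03 -0.36  0.07] 0.0129 q5,6 [ 3. 18.]
time: 19.45
ee_pos: [0.5391, 0.1996, 0.0713]
tcp_rot: [-80.0, -0.2, 89.1]
wrist_force: [0.5, -0.3, -3.0]
opening: 0.0127
19.45 [0.5391 0.1996 0.0713] [-80.03  -0.21  89.09] F [ 0.5 -0.3 -3. ] M [ 0.01 -0.38 -0.01] 0.0127 q5,6 [ 4. 19.]
```

Sliding without resistance. Now I'll lower onto the seat and push home in small steps until it is felt.

```bash
python3 -m jog '[[1,-0.08,0,-0.03,0,0,0],[1,-0.12,0,-0.03,0,0,0],[1,-0.12,0,-0.03,0,0,0]]';python3 st.py
python3 -m jog '[[1,-0.06,0,0,0,0,0],[1,-0.06,0,0,0,0,0]]';python3 st.py
python3 -m jog '[[1,-0.04,0,0,0,0,0],[1,-0.04,0,0,0,0,0]]';python3 st.py
```

```text
time: 19.75
ee_pos: [0.5378, 0.1997, 0.0711]
tcp_rot: [-80.1, -0.2, 89.1]
wrist_force: [3.6, -1.0, 3.4]
opening: 0.0126
19.75 [0.5378 0.1997 0.0711] [-80.15  -0.24  89.05] F [ 3.6 -1.   3.4] M [-0.08 -0.81  0.1 ] 0.0126 q5,6 [ 4. 19.]
time: 19.95
ee_pos: [0.536, 0.1997, 0.0711]
tcp_rot: [-80.1, -0.2, 89.1]
wrist_force: [4.7, 0.3, 4.5]
opening: 0.0126
19.95 [0.536  0.1997 0.0711] [-80.14  -0.24  89.06] F [4.7 0.3 4.5] M [-0.1  -1.02  0.04] 0.0126 q5,6 [ 4. 19.]
time: 20.15
ee_pos: [0.535, 0.1997, 0.0711]
tcp_rot: [-80.1, -0.2, 89.1]
wrist_force: [4.9, -0.7, 6.0]
opening: 0.0131
20.15 [0.535  0.1997 0.0711] [-80.14  -0.24  89.06] F [ 4.9 -0.7  6. ] M [-0.13 -0.97  0.06] 0.0131 q5,6 [ 4. 19.]
```

```bash
python3 -m jog '[[1,-0.03,0,0.02,0,0,0],[1,-0.04,0,0.02,0,0,0]]';python3 st.py
python3 -m jog '[[1,-0.03,0,0,0,0,0],[1,-0.04,0,0,0,0,0]]';python3 st.py
python3 -m jog '[[1,-0.03,0,0,0,0,0],[1,-0.04,0,0,0,0,0]]';python3 st.py
```

```text
time: 20.35
ee_pos: [0.5345, 0.1997, 0.0711]
tcp_rot: [-80.2, -0.2, 89.1]
wrist_force: [9.5, 0.0, 1.1]
opening: 0.013
20.35 [0.5345 0.1997 0.0711] [-80.19  -0.23  89.06] F [9.5 0.  1.1] M [-0.05 -1.99  0.06] 0.013 q5,6 [ 4. 19.]
time: 20.55
ee_pos: [0.5344, 0.1997, 0.0713]
tcp_rot: [-80.3, -0.2, 89.1]
wrist_force: [14.1, 0.0, 1.6]
opening: 0.013
20.55 [0.5344 0.1997 0.0713] [-80.3   -0.25  89.05] F [14.1  0.   1.6] M [-0.05 -2.78  0.08] 0.013 q5,6 [ 3. 19.]
time: 20.75
ee_pos: [0.5343, 0.1998, 0.0716]
tcp_rot: [-80.4, -0.3, 89.0]
wrist_force: [17.0, -0.1, 2.0]
opening: 0.0128
20.75 [0.5343 0.1998 0.0716] [-80.42  -0.26  89.05] F [17.  -0.1  2. ] M [-0.08 -3.61  0.13] 0.0128 q5,6 [ 3. 19.]
```

It is home on the stop: force rises with no motion at x = 0.5343, as predicted. I'll relax and release.

```bash
python3 -m jog '[[1,0.09,0,-0.03,0,0,0],[1,0.09,0,-0.03,0,0,0]]';python3 st.py
python3 -m jog '[[0.85,0,0,0,0,0,0],[0.7,0,0,0,0,0,0],[0.5,0,0,0,0,0,0],[0.4,0.1,0,0.5,0,0,0],[0.4,0.3,0,1.6,0,0,0]]';
python3 -m jog '[[0.4,0.4,0,2,0,0,0],[0.4,0.4,0,3,0,0,0],[0.4,0.4,0,3,0,0,0]]';
python3 look.py w9 shim beam
python3 - <<'E'
from plan import *
import pickle
m,T,im,d,R=pickle.load(open("w9.pkl","rb"))
P,r,c=cloud(m,T,d);hsv=cv2.cvtColor(im,cv2.COLOR_RGB2HSV)[r,c];Q=(P-JO)@RJ*1000
k=(hsv[:,0]>45)&(hsv[:,0]<80)&(hsv[:,1]>120)&(Q[:,2]>92)&(Q[:,2]<102);q=Q[k]
print(k.sum(),q.min(0).round(1),q.max(0).round(1),cv2.minAreaRect(q[:,:2].astype(np.float32)),"want tab 34..58, 58..72")
N=now();A=tool(-.085,psi=.125);A=(A[0]+[0,0,.10],A[1]);d=delta(N,A);print(d,(d/2).round(2))
A=barpose(-.08,psi=.125);print(A[0])
E
```

```text
time: 20.95
ee_pos: [0.5346, 0.1997, 0.0711]
tcp_rot: [-80.2, -0.3, 89.1]
wrist_force: [6.1, -0.4, 7.1]
opening: 0.0128
20.95 [0.5346 0.1997 0.0711] [-80.17  -0.25  89.06] F [ 6.1 -0.4  7.1] M [-0.15 -1.12  0.08] 0.0128 q5,6 [ 4. 19.]
time: 21.45
ee_pos: [0.5397, 0.1992, 0.109]
tcp_rot: [-79.8, -0.1, 89.1]
wrist_force: [0.1, -0.1, 0.0]
opening: 0.0514
time: 21.75
ee_pos: [0.5524, 0.2, 0.1902]
tcp_rot: [-80.4, -0.3, 89.1]
wrist_force: [-0.6, 0.3, -0.1]
opening: 0.0512
shim [(0.58, [196, 317], 1151), (0.41, [389, 182], 157)]
beam [(0.57, [141, 427], 33670)]
21.8 [0.5519 0.1998 0.1876] [-80.23  -0.28  89.06] [ 0.31  0.08 -0.85]
463 [33.5 58.6 92.1] [57.3 71.2 98.1] ((45.418190002441406, 64.95428466796875), (12.54733943939209, 23.71003532409668), 89.75190734863281) want tab 34..58, 58..72
[ -1.77 -12.09  -2.05  -0.79  -0.8  -16.57] [-0.88 -6.04 -1.02 -0.4  -0.4  -8.28]
[ 0.50672528 -0.1034261   0.04379062]
```

The shim is home: tab at jig x 33.5–57.3, y 58.6–71.2. I'm returning to the bar at the pose where I let go.

```bash
python3 -m jog '[[0.3,-0.1,-1,0,-0.08,-0.08,-1.6],[0.3,-0.3,-2.3,-0.2,-0.16,-0.16,-3.3],[0.2,-0.5,-3.6,-0.4,-0.24,-0.24,-5],[0.2,-0.7,-4.8,-0.7,-0.32,-0.32,-6.6],[0,-0.88,-6.04,-1.02,-0.4,-0.4,-8.28]]' 110
python3 -m jog '[[0,-0.1,-1,0,-0.08,-0.08,-1.6],[0,-0.3,-2.3,-0.2,-0.16,-0.16,-3.3],[0,-0.5,-3.6,-0.4,-0.24,-0.24,-5],[0,-0.7,-4.8,-0.7,-0.32,-0.32,-6.6],[0,-0.88,-6.04,-1.02,-0.4,-0.4,-8.28]]' 
python3 -m jog '[[0,0,0,0,0,0,0],[0,0,0,0,0,0,0]]'
python3 look.py w10 bar keeper; python3 barfit.py w10
python3 - <<'E'
from plan import *
import pickle
m,T,im,d,R=pickle.load(open("w10.pkl","rb"))
# grip: dark pixels along bar between blues
col=np.median(np.nonzero(R["bar"][0]["pixels"])[1]);print("col",col)
P,r,c=cloud(m,T,d);hsv=cv2.cvtColor(im,cv2.COLOR_RGB2HSV)[r,c]
b=(hsv[:,0]>100)&(hsv[:,0]<125)&(hsv[:,1]>150)&(P[:,1]>-.25)&(P[:,1]<.05)&(P[:,0]>.46)&(P[:,0]<.56)&(P[:,2]<.09)
y=np.sort(P[b][:,1]);g=np.diff(y);i=g.argmax();print("gap",y[i],y[i+1])
N=now();print(N[0]);B=(np.array([.5078,-.1025,.0350]),Ro.from_euler("xyz",[-85.2,.2,6.1],degrees=True).as_matrix());print(delta(N,B))
E
```

```text
time: 22.4
ee_pos: [0.528, 0.0475, 0.1581]
tcp_rot: [-82.5, 1.0, 47.3]
wrist_force: [0.2, 0.3, -0.0]
opening: 0.0807
time: 22.9
ee_pos: [0.5059, -0.1034, 0.1327]
tcp_rot: [-85.2, 0.1, 5.9]
wrist_force: [0.1, -0.3, 0.3]
opening: 0.0852
time: 23.1
ee_pos: [0.5062, -0.1026, 0.1331]
tcp_rot: [-85.2, 0.1, 6.2]
wrist_force: [0.3, 0.4, -0.3]
opening: 0.0855
bar [(0.88, [164, 320], 10984)]
keeper [(0.74, [111, 349], 3274)]
23.15 [ 0.5066 -0.1021  0.1335] [-85.18   0.11   6.28] [ 0.3   0.01 -0.12]
n 6906 theta -0.081 yaw err deg 5.69 x at fulcrum/keeper [ 4. 15.] roll deg -1.2 yrange -314.0 -89.1 underside z at y=-50 58.1 need 59.0
col 322.0
gap -0.12786273378695254 -0.08800064469297061
[ 0.50717199 -0.10159948  0.13400911]
[ 0.03 -0.04 -3.96 -0.    0.03 -0.05]
```

```bash
python3 -m jog '[[0,0.03,-0.04,-1,0,0,0],[0,0.03,-0.04,-2.4,0,0,0],[0,0.03,-0.04,-3.5,0,0,0],[0,0.03,-0.04,-3.94,0,0,0],[0,0.03,-0.04,-3.94,0,0,0]]' 110
python3 -m jog '[[0.6,0,0,0,0,0,0],[1,0,0,0,0,0,0],[1,0,0,0,0,0,0],[1,0,0,0,0,0,0],[1,0,0,0,0,0,0]]' 110
python3 st.py
```

```text
time: 23.75
ee_pos: [0.5072, -0.1025, 0.0346]
tcp_rot: [-85.2, 0.2, 6.3]
wrist_force: [-0.6, 0.3, 0.2]
opening: 0.0855
time: 24.25
ee_pos: [0.5084, -0.1035, 0.0366]
tcp_rot: [-85.2, -0.1, 6.2]
wrist_force: [-0.5, -0.4, 3.7]
opening: 0.0215
24.25 [ 0.5084 -0.1035  0.0366] [-8.525e+01 -5.000e-02  6.190e+00] F [-0.5 -0.4  3.7] M [ 0.07  0.03 -0.25] 0.0215 q5,6 [ 4. 70.]
```

```bash
python3 -m jog '[[1,0,0.01,-0.1,0.15,0,0],[1,0,0.02,-0.2,0.3,0,0],[1,0,0.02,-0.2,0.3,0,0]]'; python3 st.py
```

```text
time: 24.55
ee_pos: [0.5085, -0.1028, 0.032]
tcp_rot: [-83.7, -0.2, 6.2]
wrist_force: [-2.1, 2.1, 10.9]
opening: 0.0212
24.55 [ 0.5085 -0.1028  0.032 ] [-83.68  -0.25   6.19] F [-2.1  2.1 10.9] M [ 0.62  0.38 -0.11] 0.0212 q5,6 [ 6. 69.]
```

```bash
python3 -m jog '[[1,-0.12,0,0,0,0,-0.17],[1,-0.24,-0.01,0,0,0,-0.35],[1,-0.36,-0.02,0,0,0,-0.52],[1,-0.48,-0.03,0,0,0,-0.72],[1,-0.48,-0.03,0,0,0,-0.72]]'; python3 st.py
python3 -m jog '[[1,-0.12,0,0,0,0,-0.17],[1,-0.24,0,0,0,0,-0.35],[1,-0.36,-0.01,0,0,0,-0.52],[1,-0.48,-0.01,0,0,0,-0.7],[1,-0.48,-0.01,0,0,0,-0.7]]'; python3 look.py w11 bar keeper; python3 barfit.py w11; python3 st.py
```

```text
time: 25.05
ee_pos: [0.4977, -0.1038, 0.0331]
tcp_rot: [-83.8, -0.4, 2.6]
wrist_force: [1.2, 1.9, 10.5]
opening: 0.0215
25.05 [ 0.4977 -0.1038  0.0331] [-83.77  -0.44   2.65] F [ 1.2  1.9 10.5] M [ 0.27 -0.47  0.62] 0.0215 q5,6 [ 6. 72.]
time: 25.55
ee_pos: [0.485, -0.1041, 0.0327]
tcp_rot: [-83.8, -0.3, -0.8]
wrist_force: [-1.2, -0.0, 11.2]
opening: 0.0211
bar [(0.82, [161, 317], 19735)]
keeper [(0.62, [89, 430], 12222)]
25.6 [ 0.485  -0.1041  0.0326] [-83.77  -0.34  -0.83] [-1.48  0.33 10.64]
n 15117 theta -0.106 yaw err deg 0.63 x at fulcrum/keeper [-0.8  0.4] roll deg -0.2 yrange -291.5 -126.1 underside z at y=-50 58.1 need 59.0
25.7 [ 0.485  -0.1041  0.0325] [-83.77  -0.32  -0.82] F [-1.2  0.4 11.2] M [0.   0.11 0.82] 0.0213 q5,6 [ 6. 75.]
```

```bash
python3 -m jog '[[1,0,0,0.1,-0.15,0,0],[1,0,-0.01,0.2,-0.3,0,0],[1,0,-0.02,0.3,-0.45,0.01,0],[1,0,-0.02,0.4,-0.6,0.01,0],[1,0,-0.02,0.4,-0.6,0.01,0]]'; python3 st.py
python3 -m jog '[[1,0,0,0.1,-0.15,0,0],[1,0,-0.01,0.2,-0.3,0,0],[1,0,-0.01,0.3,-0.45,0.01,0],[1,0,-0.01,0.4,-0.6,0.01,0],[1,0,-0.01,0.4,-0.6,0.01,0]]'; python3 st.py
```

```text
time: 26.2
ee_pos: [0.4849, -0.1053, 0.0427]
tcp_rot: [-86.9, -0.3, -0.8]
wrist_force: [-1.4, -5.6, 10.0]
opening: 0.021
26.2 [ 0.4849 -0.1053  0.0427] [-86.91  -0.3   -0.83] F [-1.4 -5.6 10. ] M [-1.03  0.34  0.84] 0.021 q5,6 [ 3. 77.]
time: 26.7
ee_pos: [0.4846, -0.106, 0.0523]
tcp_rot: [-90.0, -0.3, -0.8]
wrist_force: [-1.2, -8.0, 6.8]
opening: 0.0215
26.7 [ 0.4846 -0.106   0.0523] [-89.96  -0.25  -0.84] F [-1.2 -8.   6.8] M [-1.64  0.28  0.76] 0.0215 q5,6 [ 0. 78.]
```

```bash
python3 -m jog '[[1,0,0,0.1,-0.15,0,0],[1,0,0,0.2,-0.3,0,0],[1,0,0,0.3,-0.45,0.01,0],[1,0,0.01,0.4,-0.6,0.01,0],[1,0,0.01,0.4,-0.6,0.01,0]]'; python3 st.py
python3 -m jog '[[1,0,0.01,0.1,-0.15,0,0],[1,0,0.01,0.2,-0.3,0,0],[1,0,0.02,0.3,-0.45,0.01,0],[1,0,0.02,0.4,-0.6,0.01,0],[1,0,0.02,0.4,-0.6,0.01,0]]'; python3 st.py
```

```text
time: 27.2
ee_pos: [0.4839, -0.104, 0.0608]
tcp_rot: [-92.7, -0.1, -0.8]
wrist_force: [0.2, 0.0, -4.2]
opening: 0.0212
27.2 [ 0.4839 -0.104   0.0608] [-92.75  -0.12  -0.84] F [ 0.2  0.  -4.2] M [0.23 0.02 0.  ] 0.0212 q5,6 [-3. 80.]
time: 27.7
ee_pos: [0.4842, -0.1037, 0.0712]
tcp_rot: [-95.8, -0.2, -0.8]
wrist_force: [0.4, -0.3, -5.1]
opening: 0.0212
27.7 [ 0.4842 -0.1037  0.0712] [-95.78  -0.16  -0.83] F [ 0.4 -0.3 -5.1] M [ 0.36  0.   -0.01] 0.0212 q5,6 [-6. 82.]
```

The beam is down on the shim and the bar carries only its own weight. Now I'll withdraw the bar.

```bash
sed -i 's/TB=np.array.*/TB=np.array([0,0,-.0075])/' plan.py
python3 wp.py "tool(.101,190,0)" "tool(.25,190,3)" "tool(.25,275,4)" "tool(.25,275,70)"
cat > toRest.py <<'E'
from plan import *
yaw=3.45;o=np.array([.6597,-.2368,.040])
Rb=Ro.from_euler("z",yaw,degrees=True).as_matrix()
def rest(h,dy=0): return o+[0,0,h]+Rb@(TB+[0,dy,0]),Rb@Ro.from_euler("x",-90,degrees=True).as_matrix()
E
python3 -m jog '[[1,0,-0.02,0.29,-0.42,0,0],[1,0,-0.06,0.58,-0.85,0.01,0],[1,0,-0.1,0.88,-1.28,0.01,0],[1,0,-0.14,1.17,-1.71,0.02,0],[1,0,-0.14,1.17,-1.71,0.02,0]]'; python3 st.py
```

```text
[0.0, 0.23, 1.23, -1.71, 0.03, 0.0] [ 0.4831 -0.0977  0.1014]
[-0.06, -3.28, 0.88, 0.0, 0.0, 0.0] [ 0.4817 -0.1798  0.1234]
[0.01, 0.65, 2.56, 0.0, 0.0, 0.0] [ 0.482  -0.1635  0.1873]
time: 28.2
ee_pos: [0.4844, -0.1069, 0.1008]
tcp_rot: [-104.3, -0.2, -0.8]
wrist_force: [-0.2, 0.3, -4.8]
opening: 0.0217
28.2 [ 0.4844 -0.1069  0.1008] [-104.31   -0.22   -0.79] F [-0.2  0.3 -4.8] M [ 0.64 -0.04 -0.03] 0.0217 q5,6 [-14.  86.]
```

```bash
python3 -m jog '[[1,-0.01,-0.5,0.15,0,0,0],[1,-0.03,-1.2,0.33,0,0,0],[1,-0.05,-2,0.55,0,0,0],[1,-0.06,-3,0.82,0,0,0],[1,-0.06,-3,0.82,0,0,0]]'; python3 st.py
python3 -m jog '[[1,0,0,0.8,0,0,0],[1,0,0,2,0,0,0],[1,0,0,3,0,0,0],[1,0,0,3,0,0,0]]'
python3 - <<'E'
from toRest import *
N=now();A=rest(.05);B=rest(.004);print(N[0],A[0],B[0]);print(delta(N,A),delta(A,B))
im,d=bot.camera("scene");m,T=cam_pose("scene")
P,r,c=cloud(m,T,d);hsv=cv2.cvtColor(im,cv2.COLOR_RGB2HSV)[r,c]
Q=(P-JO)@RJ*1000
k=((hsv[:,0]<8)|(hsv[:,0]>174))&(hsv[:,1]>120)&(abs(Q[:,0])<27)&(Q[:,1]>5)&(Q[:,1]<320)&(Q[:,2]>100)&(Q[:,2]<145)
A=np.c_[Q[k][:,1],np.ones(k.sum())];w=np.linalg.lstsq(A,Q[k][:,2],rcond=None)[0];print("beam slope",-w[0].round(4))
E
```

```text
time: 28.7
ee_pos: [0.4823, -0.1854, 0.1212]
tcp_rot: [-104.3, -0.2, -1.0]
wrist_force: [-0.2, -0.2, -4.7]
opening: 0.0215
28.7 [ 0.4823 -0.1854  0.1212] [-104.31   -0.21   -1.01] F [-0.2 -0.2 -4.7] M [0.56 0.05 0.03] 0.0215 q5,6 [-14.  77.]
time: 29.1
ee_pos: [0.4835, -0.1831, 0.1986]
tcp_rot: [-104.3, -0.4, -0.9]
wrist_force: [0.9, 0.5, -3.8]
opening: 0.0217
[ 0.48350087 -0.18311006  0.19862053] [ 0.6597 -0.2368  0.0825] [ 0.6597 -0.2368  0.0365]
[ 7.05 -2.15 -4.64  2.86  0.15  0.87] [ 0.    0.   -1.84  0.    0.    0.  ]
beam slope 0.037
```

```bash
python3 -m jog '[[1,0.8,-0.2,0,0.4,0,0.1],[1,2.2,-0.6,0,1.1,0.05,0.3],[1,3.9,-1.1,-0.8,1.9,0.1,0.5],[1,5.6,-1.7,-2,2.6,0.15,0.75],[1,7.05,-2.15,-3.2,2.86,0.15,0.87]]'
python3 -m jog '[[1,0,0,-0.8,0,0,0],[1,0,0,-1.44,0,0,0],[1,0,0,-1.44,0,0,0],[1,0,0,-1.44,0,0,0]]'
python3 look.py w12 bar rest
python3 - <<'E'
from toRest import *
import pickle
m,T,im,d,R=pickle.load(open("w12.pkl","rb"))
P,r,c=cloud(m,T,d);hsv=cv2.cvtColor(im,cv2.COLOR_RGB2HSV)[r,c]
b=(hsv[:,0]>100)&(hsv[:,0]<125)&(hsv[:,1]>150)&(P[:,1]>-.235)&(abs(P[:,0]-.655)<.03)&(P[:,2]>.06)
q=P[b];s,i=np.polyfit(q[:,1],q[:,0],1);print("yaw",-np.degrees(np.arctan(s)),"x at -.237",s*-.237+i,"first blue y",np.percentile(q[:,1],[0,1]),"want -.212","z slope",np.degrees(np.polyfit(q[:,1],q[:,2],1)[0]),"top z",np.median(q[:,2]))
N=now();B=rest(.004);print(N[0],delta(N,B))
E
python3 st.py
```

```text
time: 29.65
ee_pos: [0.6577, -0.2372, 0.1138]
tcp_rot: [-89.8, 0.3, 3.5]
wrist_force: [-0.8, -0.2, -3.3]
opening: 0.0216
time: 30.05
ee_pos: [0.656, -0.2354, 0.0798]
tcp_rot: [-89.9, 0.4, 3.5]
wrist_force: [-0.5, 0.3, -4.3]
opening: 0.0214
bar [(0.8, [160, 316], 19739), (0.68, [324, 9], 835)]
rest [(0.86, [21, 362], 3420)]
30.1 [ 0.6566 -0.2356  0.0813] [-89.98   0.25   3.55] [-0.07  0.35 -4.69]
yaw 2.8724055448988226 x at -.237 0.6553030402929643 first blue y [-0.22675833 -0.2082321 ] want -.212 z slope 0.20209601975247632 top z 0.09739687031459551
[ 0.65714489 -0.23563971  0.08265138] [ 0.1  -0.05 -1.85  0.01 -0.03 -0.02]
30.2 [ 0.6571 -0.2356  0.0827] [-90.03   0.15   3.55] F [ 0.3  0.6 -4.2] M [ 0.13 -0.04 -0.04] 0.0211 q5,6 [-0. 67.]
```

View pics/w12.png

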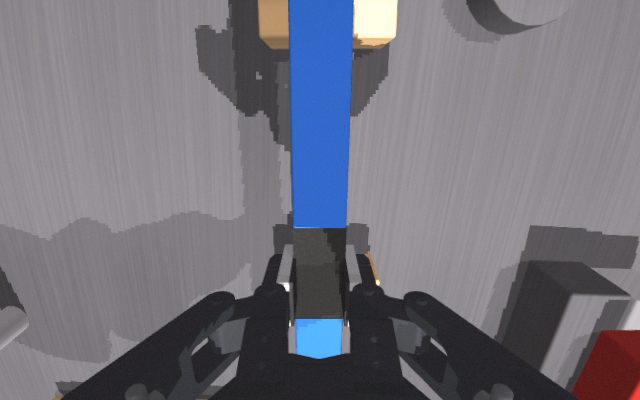

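The bar is over the rest and square to it, with the grip's front edge at row 227. It is about 3 mm too far forward, so I'll correct that while lowering and feel for contact.

```bash
python3 -m jog '[[1,0.1,-0.11,-0.5,0,-0.03,0],[1,0.1,-0.11,-1.1,0,-0.03,0],[1,0.1,-0.11,-1.6,0,-0.03,0],[1,0.1,-0.11,-1.7,0,-0.03,0],[1,0.1,-0.11,-1.7,0,-0.03,0]]'; python3 st.py
python3 -m jog '[[1,0,0,-0.08,0,0,0],[1,0,0,-0.08,0,0,0]]'; python3 st.py
python3 -m jog '[[1,0,0,-0.08,0,0,0],[1,0,0,-0.08,0,0,0]]'; python3 st.py
```

```text
time: 30.7
ee_pos: [0.6587, -0.238, 0.0373]
tcp_rot: [-89.9, 0.2, 3.5]
wrist_force: [-0.5, -0.2, -3.8]
opening: 0.0214
30.7 [ 0.6587 -0.238   0.0373] [-89.94   0.22   3.55] F [-0.5 -0.2 -3.8] M [ 0.11 -0.04 -0.02] 0.0214 q5,6 [-0. 67.]
time: 30.9
ee_pos: [0.6595, -0.2384, 0.037]
tcp_rot: [-90.0, 0.1, 3.5]
wrist_force: [0.4, -0.6, -4.7]
opening: 0.0212
30.9 [ 0.6595 -0.2384  0.037 ] [-9.00e+01  8.00e-02  3.55e+00] F [ 0.4 -0.6 -4.7] M [ 0.1  0.  -0. ] 0.0212 q5,6 [-0. 67.]
time: 31.1
ee_pos: [0.6594, -0.2383, 0.0346]
tcp_rot: [-90.0, 0.1, 3.5]
wrist_force: [0.7, 1.3, -5.1]
opening: 0.0215
31.1 [ 0.6594 -0.2383  0.0346] [-90.     0.1    3.54] F [ 0.7  1.3 -5.1] M [ 0.03 -0.08  0.03] 0.0215 q5,6 [-0. 67.]
```

```bash
python3 -m jog '[[1,0,0,-0.05,0,0,0],[1,0,0,-0.05,0,0,0]]'; python3 st.py
python3 -m jog '[[1,0,0,-0.05,0,0,0],[1,0,0,-0.05,0,0,0]]'; python3 st.py
```

```text
time: 31.3
ee_pos: [0.6594, -0.2383, 0.0344]
tcp_rot: [-90.0, 0.1, 3.6]
wrist_force: [-3.4, 1.6, 3.8]
opening: 0.0213
31.3 [ 0.6594 -0.2383  0.0344] [-9.001e+01  7.000e-02  3.550e+00] F [-3.4  1.6  3.8] M [0.27 0.59 0.01] 0.0213 q5,6 [-0. 67.]
time: 31.5
ee_pos: [0.6595, -0.2383, 0.0343]
tcp_rot: [-90.0, 0.0, 3.5]
wrist_force: [-6.5, 2.6, 10.7]
opening: 0.0216
31.5 [ 0.6595 -0.2383  0.0343] [-9.002e+01  3.000e-02  3.550e+00] F [-6.5  2.6 10.7] M [ 0.58  1.33 -0.02] 0.0216 q5,6 [-0. 67.]
```

The bar is down on the battens. I'll release it, rise straight up and check everything.

```bash
python3 -m jog '[[1,0,0,0.08,0,0,0],[0.8,0,0,0.08,0,0,0],[0.6,0,0,0.08,0,0,0],[0.3,0,0,0.08,0,0,0],[0,0,0,0.08,0,0,0]]'
python3 -m jog '[[0,0,0,0.3,0,0,0],[0,0,0,1.2,0,0,0],[0,0,0,2.4,0,0,0],[0,0,0,3.2,0,0,0],[0,0,0,3.2,0,0,0]]'; python3 st.py
python3 -m jog '[[0,-0.5,2,1.5,0,0,0],[0,-1,4,3,0,0,0],[0,-2,6,4,0,0,0],[0,-3,8,5,0,0,0],[0,-4.3,9.9,6,0,0,0]]'
python3 -m jog '[[0,0,1,0,0,0,0],[0,0,1.6,0,0,0,0],[0,0,1.6,0,0,0,0]]'
python3 look.py w13 bar rest shim thin_shim
cp w13.pkl w1.pkl; python3 fit1.py | grep -v roller
python3 - <<'E'
from plan import *
im,d=bot.camera("scene");m,T=cam_pose("scene");cv2.imwrite("pics/c3.png",im[120:320,180:500,::-1].repeat(2,0).repeat(2,1))
P,r,c=cloud(m,T,d);hsv=cv2.cvtColor(im,cv2.COLOR_RGB2HSV)[r,c];Q=(P-JO)@RJ*1000
k=((hsv[:,0]<8)|(hsv[:,0]>174))&(hsv[:,1]>120)&(abs(Q[:,0])<27)&(Q[:,1]>5)&(Q[:,1]<320)&(Q[:,2]>100)&(Q[:,2]<145)
A=np.c_[Q[k][:,1],np.ones(k.sum())];w=np.linalg.lstsq(A,Q[k][:,2],rcond=None)[0];print("beam slope",-w[0].round(4))
k=(hsv[:,0]>45)&(hsv[:,0]<80)&(hsv[:,1]>120)&(Q[:,2]>85)&(Q[:,2]<102)&(abs(Q[:,1]-65)<30);q=Q[k];print("tab",k.sum(),q.min(0).round(1),q.max(0).round(1))
E
```

```text
time: 32.0
ee_pos: [0.6595, -0.2384, 0.0341]
tcp_rot: [-90.0, 0.1, 3.5]
wrist_force: [1.1, -0.1, 0.4]
opening: 0.0622
time: 32.5
ee_pos: [0.6608, -0.2388, 0.1186]
tcp_rot: [-90.1, -0.2, 3.5]
wrist_force: [0.6, 1.1, 0.6]
opening: 0.0853
32.5 [ 0.6608 -0.2388  0.1186] [-90.13  -0.21   3.55] F [0.6 1.1 0.6] M [ 0.05 -0.    0.08] 0.0853 q5,6 [-0. 67.]
time: 33.0
ee_pos: [0.5793, -0.0376, 0.2388]
tcp_rot: [-90.0, 0.1, 3.5]
wrist_force: [0.0, 0.4, 0.3]
opening: 0.0856
time: 33.3
ee_pos: [0.5802, 0.0023, 0.2378]
tcp_rot: [-90.0, 0.2, 3.7]
wrist_force: [-0.7, 0.6, -0.5]
opening: 0.0853
bar [(0.72, [254, 369], 3889)]
rest [(0.93, [260, 357], 1969), (0.5, [394, 166], 241), (0.4, [234, 459], 1830)]
shim []
thin_shim []
33.35 [0.5802 0.0012 0.2375] [-90.     0.19   3.61] [ 0.14 -0.22 -0.64]
barblue 2635 min [ 0.6349 -0.2176  0.044 ] max [ 0.6682 -0.023   0.0538] zmed 0.0514 rect [array([ 652. , -120.1]), array([ 24.2, 193.9]), np.float64(3.1)]
  bar edge slope deg -3.18 at mean -0.118 0.6399
  bar edge slope deg -2.97 at mean -0.118 0.6631
toe 865 min [ 0.6333 -0.0298  0.0428] max [0.6588 0.0172
[... 1100 characters left out ...]
4.8, 23.1]), np.float64(89.6)]
beam slope 0.0353
tab 33 [37.7 61.6 85.5] [60.5 75.4 96. ]Traceback (most recent call last):
  File "fit1.py", line 27, in <module>
    s=rep("plate",sel(0,180,0,150,.58,.74,.09,.19,.003,.014));edges("shim",s,1)
  File "fit1.py", line 8, in rep
    rc=cv2.minAreaRect(q[:,:2].astype(np.float32)*1000);print(n,len(q),"min",q.min(0).round(4),"max",q.max(0).round(4),"zmed",np.median(q[:,2]).round(4),"rect",[np.round(v,1) for v in rc])
                                                                             ~~~~~^^^
    return umr_minimum(a, axis, None, out, keepdims, initial, where)
ValueError: zero-size array to reduction operation minimum which has no identity
```

View pics/c3.png

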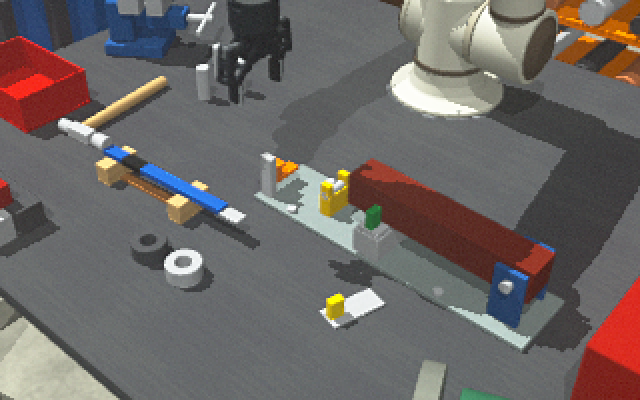

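The picture shows the bar on its rest, the green tab beside the beam at (373,218) and everything else in place. One closer check of the shim, since the scene camera reads about 3 mm biased.

```bash
python3 -m jog '[[0,0,1.5,0,0,0,0],[0,0,3,0,0,0,0],[0,0,4.5,0,0,0,0],[0,0,5.6,0,0,0,0],[0,0,5.6,0,0,0,0]]'
python3 -m jog '[[0,0,0,0,0,0,0],[0,0,0,0,0,0,0]]'
python3 look.py w14 shim beam
python3 - <<'E'
from plan import *
import pickle
m,T,im,d,R=pickle.load(open("w14.pkl","rb"))
P,r,c=cloud(m,T,d);hsv=cv2.cvtColor(im,cv2.COLOR_RGB2HSV)[r,c];Q=(P-JO)@RJ*1000
k=(hsv[:,0]>45)&(hsv[:,0]<80)&(hsv[:,1]>120)&(Q[:,2]>92)&(Q[:,2]<102);q=Q[k]
print(k.sum(),q.min(0).round(1),q.max(0).round(1),cv2.minAreaRect(q[:,:2].astype(np.float32)),"want 34..58, 58..72")
k=((hsv[:,0]<8)|(hsv[:,0]>174))&(hsv[:,1]>120)&(abs(Q[:,0])<27)&(Q[:,1]>5)&(Q[:,1]<280)&(Q[:,2]>108)&(Q[:,2]<145)
A=np.c_[Q[k][:,1],np.ones(k.sum())];w=np.linalg.lstsq(A,Q[k][:,2],rcond=None)[0];print("beam slope",-w[0].round(4))
E
```

```text
time: 34.1
ee_pos: [0.5802, 0.1431, 0.2379]
tcp_rot: [-90.0, 0.2, 3.7]
wrist_force: [-0.9, 0.0, -0.2]
opening: 0.0854
time: 34.3
ee_pos: [0.5803, 0.1397, 0.2385]
tcp_rot: [-90.0, 0.1, 3.5]
wrist_force: [-0.3, -0.1, -0.3]
opening: 0.0854
shim [(0.93, [117, 277], 1177)]
beam [(0.8, [88, 221], 16031)]
34.35 [0.5803 0.1396 0.2386] [-90.     0.12   3.46] [ 0.86 -0.59  1.13]
381 [34.4 58.6 92. ] [57.5 71.9 97.6] ((45.92951965332031, 65.38554382324219), (23.043237686157227, 13.179636001586914), 0.7845408916473389) want 34..58, 58..72
beam slope 0.0353
```

```bash
python3 -c "
from workcell import bot
print(bot.job_done())"
```

```text
the job is handed in; nothing more can be done
None
```

The job is done and handed in at about 34 s of the 72 s allowed.

- **Prying:** I levered the beam up over the fulcrum and felt the ledge, where the hand's vertical force jumped from about 12 to 23 N. I swung the bar 24 mm at the grip and let it up under the lip. It held by itself, with the beam at about 0.053 rad.
- **Shim:** I slid the green-tab shim in and pushed it home against the stop, with at most about 17 N. Then I freed the bar, eased the beam down onto the shim and laid the bar back on its rest.

**Last checks:**
- **Shim position:** the wrist camera puts the tab at jig x 34.4–57.5, y 58.6–71.9; the target is 34–58 and 58–72.
- **Beam:** the scene camera first read 0.037 rad on the shim, the expected value. The last two readings, one from each camera, were 0.0353. I take the gap as camera error.
- **Bar:** its toe tip is at the same y as at the start, and its yaw is about 3.1° against 3.4–3.5° before.
- **Other things:** the studs, rings, hammer and thin shim look untouched in the last picture; I did not measure them.

**Checks that failed or disagreed:**
- The scene camera put the tab about 3 mm off; it showed a similar offset on the shim at the start, so I went by the wrist camera.
- My reused fitting script stopped with an error in the final check because the shim was no longer at its starting spot. The bar readings had already printed.

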